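# Pack the last two flasks into the round carrying tub

## Task

Pack the two red-capped amber flasks from the slanted rack into the round tub with the five already there, so that all seven stand upright on its floor in a honeycomb: one in the middle, six around. The flasks in the tub have drifted apart and leave no gap wide enough, so first slide some of them together; set the new ones down rather than dropping them in, and feel for the gap instead of forcing glass against glass. Leave the blue-capped flask in the rack, and do not disturb the beaker, jar and wash bottle on the bench.

Things in the scene. Friction and masses are not known exactly. Their poses are not given: they have to be found in the camera images.
- tub: open round white plastic tub with a row of red marks near the rim, fixed to the bench: outer diameter 151 mm, inner diameter 141 mm, 62 mm high, floor 6 mm thick. Seven 46 mm flasks fit only as a honeycomb, with only 3 mm of play across. Origin: centre of the underside; z up
- rack: white rack fixed to the bench, 222 mm wide, three pockets 68 mm apart along its y. Flasks in it lean 30 degrees, caps towards its -x (robot side), against a 55 mm front wall, between 8 mm dividers 40 mm high; back and top are open: draw a flask out along its own axis. Origin: bench level, 30 mm below the middle of the middle pocket's sloping floor
- new_a: amber flask, tall slim red cap: 120 mm tall, 0.16 kg; body 46 mm diameter from the foot (rim bevelled 3 mm) to 62 mm up, sloping shoulder to 76 mm, then a cap of 18 mm diameter from 76 to 120 mm, the place to grip. Origin: centre of underside; z along its axis to the cap. Starts in one of the rack's three pockets, leaning 30 degrees; to be packed in the tub
- new_b: amber flask, tall slim red cap: 120 mm tall, 0.16 kg; body 46 mm diameter from the foot (rim bevelled 3 mm) to 62 mm up, sloping shoulder to 76 mm, then a cap of 18 mm diameter from 76 to 120 mm, the place to grip. Origin: centre of underside; z along its axis to the cap. Starts in one of the rack's three pockets, leaning 30 degrees; to be packed in the tub
- blue_flask: flask of the same shape and size, but clear with a blue cap, in the remaining pocket of the rack; stays there
- pack_0: amber flask, tall slim red cap: 120 mm tall, 0.16 kg; body 46 mm diameter from the foot (rim bevelled 3 mm) to 62 mm up, sloping shoulder to 76 mm, then a cap of 18 mm diameter from 76 to 120 mm, the place to grip. Origin: centre of underside; z along its axis to the cap. Starts loose near the middle of the tub
- pack_1: amber flask, tall slim red cap: 120 mm tall, 0.16 kg; body 46 mm diameter from the foot (rim bevelled 3 mm) to 62 mm up, sloping shoulder to 76 mm, then a cap of 18 mm diameter from 76 to 120 mm, the place to grip. Origin: centre of underside; z along its axis to the cap. Starts loose in the tub near its wall; the four by the wall are roughly a quarter turn apart
- pack_2: amber flask, tall slim red cap: 120 mm tall, 0.16 kg; body 46 mm diameter from the foot (rim bevelled 3 mm) to 62 mm up, sloping shoulder to 76 mm, then a cap of 18 mm diameter from 76 to 120 mm, the place to grip. Origin: centre of underside; z along its axis to the cap. Starts loose in the tub near its wall; the four by the wall are roughly a quarter turn apart
- pack_3: amber flask, tall slim red cap: 120 mm tall, 0.16 kg; body 46 mm diameter from the foot (rim bevelled 3 mm) to 62 mm up, sloping shoulder to 76 mm, then a cap of 18 mm diameter from 76 to 120 mm, the place to grip. Origin: centre of underside; z along its axis to the cap. Starts loose in the tub near its wall; the four by the wall are roughly a quarter turn apart
- pack_4: amber flask, tall slim red cap: 120 mm tall, 0.16 kg; body 46 mm diameter from the foot (rim bevelled 3 mm) to 62 mm up, sloping shoulder to 76 mm, then a cap of 18 mm diameter from 76 to 120 mm, the place to grip. Origin: centre of underside; z along its axis to the cap. Starts loose in the tub near its wall; the four by the wall are roughly a quarter turn apart
- beaker: empty glass beaker, 68 mm diameter, 85 mm high, loose on the bench; bystander. Origin: centre of underside
- jar: white jar with a red lid, 60 mm diameter, 85 mm high, loose; bystander. Origin: centre of underside
- wash_bottle: white bottle with a red cap, 60 mm diameter, 150 mm high, loose; bystander. Origin: centre of underside
Mind the look-alikes: they are no part of the job. Leave any purple look-alike of the pack_2 alone.

How it is judged (in metres and radians):
At the end, for the whole second after the job is handed in: all seven red-capped flasks stand inside the tub on its floor (underside within 4 mm of the floor, within 0.08 rad of upright, axis within 53 mm of the tub's axis), at rest and released; the blue-capped flask is still in the rack (z of pack_0 in the frame of tub between 0.002 and 0.01 m and horizontal distance between each of pack_0, pack_1, pack_2, pack_3, pack_4, new_a, new_b and tub below 0.053 m and angle between each of pack_0, pack_1, pack_2, pack_3, pack_4, new_a, new_b's own z axis and vertical below 0.08 rad and linear speed of each of pack_0, pack_1, pack_2, pack_3, pack_4, new_a, new_b below 0.02 m/s and z of pack_1 in the frame of tub between 0.002 and 0.01 m and z of pack_2 in the frame of tub between 0.002 and 0.01 m and z of pack_3 in the frame of tub between 0.002 and 0.01 m and z of pack_4 in the frame of tub between 0.002 and 0.01 m and z of new_a in the frame of tub between 0.002 and 0.01 m and z of new_b in the frame of tub between 0.002 and 0.01 m and distance between blue_flask and rack below 0.09 m); the robot touches nothing.
It fails at once if glass is forced against glass (two of the seven flasks pressed together with over 30 N) (contact force between any of pack_1, pack_2, pack_3, pack_4, new_a, new_b and pack_0 above 30 N or contact force between any of pack_2, pack_3, pack_4, new_a, new_b and pack_1 above 30 N or contact force between any of pack_3, pack_4, new_a, new_b and pack_2 above 30 N or contact force between any of pack_4, new_a, new_b and pack_3 above 30 N or contact force between any of new_a, new_b and pack_4 above 30 N or contact force between new_b and new_a above 30 N).
It fails at once if a new flask is dropped into the tub (faster than 0.7 m/s close over its floor) ((horizontal distance between new_a and tub below 0.055 m and z of new_a in the frame of tub below 0.06 m and linear speed of new_a above 0.7 m/s) or (horizontal distance between new_b and tub below 0.055 m and z of new_b in the frame of tub below 0.06 m and linear speed of new_b above 0.7 m/s)).
It fails at once if the blue-capped flask is taken out of its place (moved over 30 mm) (distance of blue_flask from where it was at the start of the episode above 0.03 m).
It fails at once if the beaker, jar or wash bottle is disturbed (moved over 30 mm) (distance of any of beaker, jar, wash_bottle from where it was at the start of the episode above 0.03 m).
It also fails if it takes over 72 s, if anything falls off the work surface, if the arm or the gripper's body presses on something with over 40 N, if the wrist force passes 120 N, or if a joint passes its speed limit or range.

## Robot

A 6-joint arm with a two-finger parallel gripper is mounted at the origin on the work surface. World frame = base frame: x ahead of the robot, y to its left, z up, the work surface at z = 0. Lengths are in mm, angles in rad, forces in N, time in s.
With the tool pointing down it reaches from about 300 to 775 mm from the base axis. Payload 14.6 kg.
Tool frame: the origin (TCP) lies midway between the tips of the shut fingers; the grasp point (between the pads) lies 19 mm behind it; z points along the fingers, y is the direction in which the jaws open and shut (so a half turn about z gives the same grasp; the last joint's range is limited). The gripper opens to 94 mm and grips with 3 to 60 N. Pads are 16 mm wide; open, the fingers measure 119 mm over their backs; the gripper's body (75 mm by 177 mm) begins 78 mm behind the grasp point.
Start: joints at [-1.289, 0.3, 1.521, -0, 1.321, -0.067], TCP at [187.966, -516.873, 205.446] pointing down, gripper open.
Joint ranges: [-3.03, 3.03], [-0.79, 2.21], [0.23, 2.52], [-1.04, 4.18], [0, 3.07], [-2.55, 2.55]. Speed limits (rad/s): [2.22, 2.22, 2.57, 3.14, 3.14, 3.14].

## Interface

Orientations are given as [roll, pitch, yaw] about the fixed x, y, z axes, in that order (R = Rz(yaw) Ry(pitch) Rx(roll)).
In Python, from cell import manip gives the robot as it stands.
- The arm moves only by the tool play_rows, never from a script. Its argument "commands" is a list of rows, each an object of numbers: "x", "y", "z": the shift along the tool's x, y, z in m; "wx", "wy", "wz": the turn, a rotation vector about the tool's x, y, z in degrees; "grip": the opening, from 0 (shut) to 1 (fully open). In form: [{"x": .., "y": .., "z": .., "wx": .., "wy": .., "wz": .., "grip": ..}, ...]. A call has 1 to 20 rows; each row shifts and turns the commanded pose from where the row before left it, along the tool's axes as they then stand; what a row does not reach is not made up. A row lasts 1/8 s, in which the tool goes at most 62.5 mm and 10.7 degrees, less where a joint would pass 70% of its speed; a pose out of reach is approached as far as the arm can. A call is refused whole if a number of a shift passes 0.0625 or a number of a turn 10.7, either way. A call with a gripper value outside its range is refused whole. The fingers move at their own pace and stop on an object; "squeeze" is the grip in N (left out, the last holds). Time passes only in rows, so rows that do not move let the fingers close. It gives the time, the measured TCP pose, the force and the opening at its end, in the units of the state.
- manip.read_state(): the state, without advancing time (a new reading comes with each control period).
- manip.camera(name): name is "side" or "top"; returns (picture, depth): 400x640x3 uint8, red, green, blue; 400x640 float32, mm along the optical axis (not along the pixel's ray), 0 where there is no reading.
- manip.camera_info(name): a dict with "intrinsics" (3x3 intrinsics, pixels), "camera_from_world" (4x4, takes a point from world to camera coordinates). Camera axes: x right, y up, looking along -z (the intrinsics and any distortion apply to the point x, -y, -z); pixel columns grow to the right and rows downward; lengths in mm; the calibration is good to about 2 mm. A picture is of the moment at which its call begins. camera_info takes no time and is no camera call.
- manip.sign_off(): hands the job in, once; it reports no verdict.
The state is a dict: "clock": time; "joints": joint angles; "qd": joint speeds; "effort": joint torques, N m; "eef_pos": TCP position; "eef_rot": TCP orientation; "wrist_force": force on the tool from outside, world axes, zero at the start; "moment": the same for the moment, N m; "finger_gap": finger opening in mm.
Only numpy, scipy, OpenCV 4.12 (cv2) and the standard library are available. Lean on these libraries where they do the work, as an engineer would, in place of code of your own. Each camera call takes 0.05 s, during which the arm holds its last target.

## Working session

There is one attempt and no reset: what is moved stays moved. The work goes in short steps, Python scripts to look and compute and a tool call to move; the robot and the scene stay as the last step left them, time stands still between calls to the robot, and variables do not carry over. Pictures are saved under pics/ and viewed, and the job is handed in when it is done.

Besides the shell and the picture viewer there is one more tool, called after "Call:" by a JSON object that holds its "fn" and its "kwargs", one argument or row to a line. play_rows: Moves the arm, as the interface text tells. Its arguments: {"type":"object","properties":{"commands":{"type":"array"},"squeeze":{"type":"number"}},"required":["commands"]}

```bash
mkdir -p pics; ls; python3 - <<'E'
from cell import manip
import cv2
print(manip.read_state())
for n in ("top","side"):
    p,d=manip.camera(n); cv2.imwrite(f"pics/{n}0.png",p[:,:,::-1]); 
    import numpy as np; np.save(f"{n}0_d.npy",d); np.save(f"{n}0_p.npy",p)
    i=manip.camera_info(n); print(n,i)
E
```

```text
pics
{'clock': 0.0, 'joints': array([-1.28854377e+00,  3.00475631e-01,  1.52158971e+00, -2.37745467e-05,
        1.32073900e+00, -6.66022139e-02]), 'qd': array([-8.37038616e-04, -5.42467924e-04,  6.00141158e-04, -7.01074353e-05,
       -8.28256669e-04, -3.25174380e-04]), 'effort': array([ 8.76952035e-04, -5.31806231e+01, -3.52738667e+01,  7.08495034e-02,
        2.44282099e-02, -1.36215681e-04]), 'eef_pos': array([ 187.91465809, -516.60677058,  204.88020949]), 'eef_rot': array([-3.14038212e+00, -5.76643268e-05,  3.48860631e-01]), 'wrist_force': array([-0.68835985,  0.13131153,  0.78111683]), 'moment': array([ 0.02474423, -0.05747067, -0.01619376]), 'finger_gap': 93.98951904288282}
top {'intrinsics': array([[471.57391674,   0.        , 311.65875368],
       [  0.        , 471.57391674, 196.33366193],
       [  0.        ,   0.        ,   1.        ]]), 'camera_from_world': array([[ 2.57475933e-02, -9.99649019e-01, -6.23703687e-03,
         1.89906334e+00],
       [ 9.93766210e-01,  2.49180943e-02,  1.08663740e-01,
        -5.80922056e+02],
       [-1.08470186e-01, -8.99598630e-03,  9.94058998e-01,
        -1.10787530e+03],
       [ 0.00000000e+00,  0.00000000e+00,  0.00000000e+00,
         1.00000000e+00]])}
side {'intrinsics': array([[411.03873412,   0.        , 314.59799924],
       [  0.        , 411.03873412, 199.19341044],
       [  0.        ,   0.        ,   1.        ]]), 'camera_from_world': array([[-9.60644816e-01, -2.77410634e-01, -1.43135502e-02,
         5.61526439e+02],
       [ 2.09974702e-01, -7.58925177e-01,  6.16395328e-01,
        -1.37074333e+02],
       [-1.81857532e-01,  5.89131493e-01,  7.87306752e-01,
        -1.02095146e+03],
       [ 0.00000000e+00,  0.00000000e+00,  0.00000000e+00,
         1.00000000e+00]])}
```

View pics/top0.png

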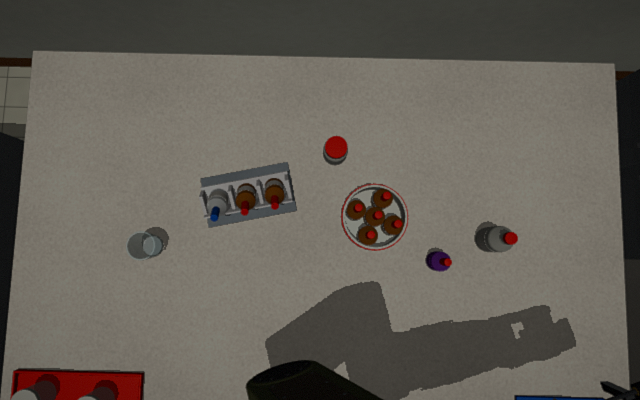

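View pics/side0.png

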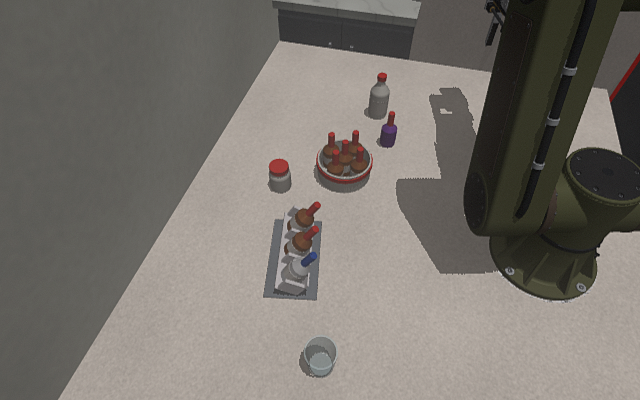

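```bash
cat > h.py <<'E'
import numpy as np, cv2
from cell import manip
def shot(n,name=None):
    p,d=manip.camera(n)
    if name: cv2.imwrite(f"pics/{name}.png",p[:,:,::-1])
    return p,d
def cloud(n,d):
    i=manip.camera_info(n);K=i["intrinsics"];T=i["camera_from_world"]
    v,u=np.mgrid[0:400,0:640]
    X=np.stack([(u-K[0,2])/K[0,0]*d,-(v-K[1,2])/K[1,1]*d,-d],-1)
    return (X-T[:3,3])@T[:3,:3]
def ray(n,u,v,z):
    i=manip.camera_info(n);K=i["intrinsics"];T=i["camera_from_world"];R=T[:3,:3]
    c=-R.T@T[:3,3]; r=R.T@np.array([(u-K[0,2])/K[0,0],-(v-K[1,2])/K[1,1],-1])
    return c+r*(z-c[2])/r[2]
def proj(n,P):
    i=manip.camera_info(n);K=i["intrinsics"];T=i["camera_from_world"]
    c=T[:3,:3]@np.asarray(P,float)+T[:3,3]
    return np.array([K[0,2]+K[0,0]*c[0]/-c[2],K[1,2]+K[1,1]*-c[1]/-c[2]])
def red(p):
    h=cv2.cvtColor(p,cv2.COLOR_RGB2HSV)
    return ((h[...,0]<6)|(h[...,0]>174))&(h[...,1]>170)&(h[...,2]>70)
def zoom(p,u,v,w,h,s,name):
    c=p[v:v+h,u:u+w]; cv2.imwrite(f"pics/{name}.png",cv2.resize(c,None,fx=s,fy=s,interpolation=cv2.INTER_NEAREST)[:,:,::-1])
E
python3 - <<'E'
from h import *
for n,b in (("top",(190,140,240,120)),("side",(255,110,140,190))):
    p=np.load(n+"0_p.npy");d=np.load(n+"0_d.npy")
    zoom(p,*b,(3.3 if n=="top" else 3.1),n+"0z")
    X=cloud(n,d);m=red(p)
    k,l,s,c=cv2.connectedComponentsWithStats(m.astype(np.uint8))
    for i in range(1,k):
        if s[i,4]>8:
            q=X[l==i]; print(n,i,s[i,4],c[i].round(1),q.mean(0).round(),q.min(0).round(),q.max(0).round())
    m=(d>0)
    g=np.median(X[m][:,2]);print("z med",g)
E
```

```text
top 1 382 [335.7 146.7] [692. -37.  86.] [457. -61.  77.] [ 719.    6. 1164.]
top 9 52 [386.4 195.1] [ 578. -150.  122.] [ 569. -166.   67.] [ 592. -142.  129.]
top 11 46 [274.4 205.3] [548.  97. 133.] [540.  89. 127.] [555. 105. 142.]
top 12 11 [342.5 209. ] [542. -51. 156.] [457. -60.  52.] [ 562.    6. 1164.]
top 13 48 [358.2 207.1] [549. -88. 123.] [ 541. -101.   73.] [557. -80. 132.]
top 14 43 [243.9 211.1] [533. 164. 133.] [527. 157. 127.] [540. 170. 139.]
top 15 48 [378.1 214.3] [ 534. -132.  124.] [ 526. -143.   72.] [ 546. -125.  130.]
top 17 10 [342.3 223.2] [516. -57.  54.] [507. -59.  45.] [526. -56.  59.]
top 18 51 [397.5 223.3] [ 516. -175.  124.] [ 507. -190.   69.] [ 526. -167.  129.]
top 19 22 [350.1 237.8] [483. -76.  55.] [466. -95.  51.] [503. -61.  58.]
top 20 53 [370.6 234.3] [ 490. -116.  123.] [ 482. -129.   72.] [ 499. -108.  128.]
top 21 124 [510.9 237.8] [ 489. -410.  157.] [ 457. -427.  145.] [ 502.    6. 1164.]
top 32 45 [447.4 261.8] [ 434. -285.  119.] [ 427. -294.  113.] [ 442. -277.  123.]
top 33 2124 [ 83.4 383.3] [125. 546.  11.] [83.  6. -5.] [ 457.  712. 1164.]
z med -1.909824521021625
side 1 205 [625.   77.1] [ -674. -1595.  -457.] [ -699. -1627.  -618.] [383. 653. 896.]
side 2 27 [382.2  74.7] [ 491. -417.  150.] [ 479. -429.  147.] [ 503. -405.  153.]
side 3 9 [392.1 112.7] [ 435. -289.  120.] [ 429. -296.  117.] [ 442. -283.  123.]
side 6 9 [345.3 140.8] [ 536. -136.  126.] [ 531. -140.  125.] [ 542. -131.  128.]
side 9 9 [276.  159.7] [709. -57.  85.] [700. -63.  84.] [718. -50.  87.]
side 27 9 [317.3 203.2] [549.  92. 134.] [544.  90. 128.] [555.  96. 138.]
side 28 10 [315.8 227.6] [534. 159. 133.] [528. 155. 130.] [540. 162. 138.]
z med 0.7164516803860318
```

View pics/top0z.png

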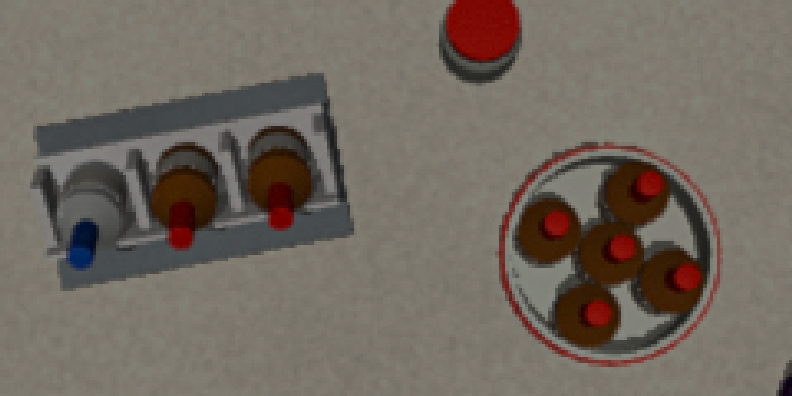

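View pics/side0z.png

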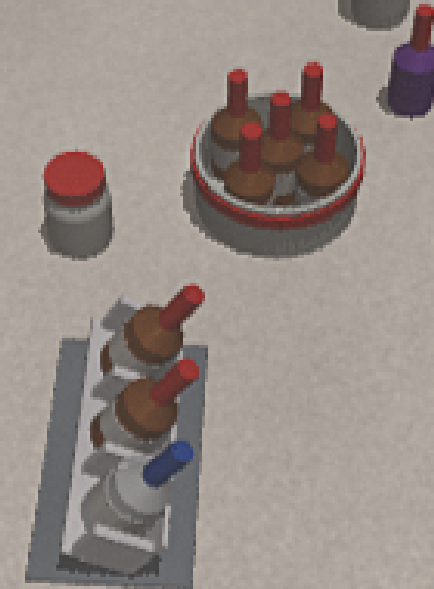

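```bash
cat >> h.py <<'E'
from scipy.optimize import least_squares
def fitc(P,r=None):
    f=lambda a: np.hypot(P[:,0]-a[0],P[:,1]-a[1])-(r or a[2])
    s=least_squares(f,[P[:,0].mean(),P[:,1].mean(),70],loss="soft_l1",f_scale=1.5);return s.x,np.abs(s.fun).mean()
def caps(p,d,n="top",zmin=112,box=(440,630,-230,-30)):
    X=cloud(n,d);m=red(p)&(X[...,0]>box[0])&(X[...,0]<box[1])&(X[...,1]>box[2])&(X[...,1]<box[3])&(X[...,2]>zmin)
    k,l,s,c=cv2.connectedComponentsWithStats(m.astype(np.uint8))
    out=[]
    for i in range(1,k):
        if s[i,4]>8:
            q=X[l==i];uv=c[i];out.append([*ray(n,uv[0],uv[1],np.median(q[:,2])),s[i,4],*uv])
    return np.array(out)
E
python3 - <<'E'
from h import *
np.set_printoptions(suppress=True,precision=1)
for n in("top","side"):
    p=np.load(n+"0_p.npy");d=np.load(n+"0_d.npy");X=cloud(n,d)
    b=(X[...,0]>430)&(X[...,0]<640)&(X[...,1]>-240)&(X[...,1]<-30)
    fl=b&(abs(X[...,2])<12);print(n,"bench z",np.median(X[fl][:,2]))
    m=b&(X[...,2]>52)&(X[...,2]<68)
    Q=X[m]; c=np.array([530,-132]); r=np.hypot(*(Q[:,:2]-c).T)
    Q=Q[(r>60)&(r<85)]; print(len(Q),fitc(Q),np.percentile(Q[:,2],[5,50,95]))
    mm=red(p)&b&(X[...,2]>40)&(X[...,2]<66); Q=X[mm]; print("red",len(Q),fitc(Q),np.median(Q[:,2]))
    print(caps(p,d,n))
E
```

```text
top bench z -0.6573591297430044
777 (array([ 533.5, -131.5,   73.8]), np.float64(2.7709336523848664)) [53.4 59.4 66.1]
red 74 (array([ 534.3, -132. ,   77.3]), np.float64(0.5402136057997298)) 55.46818695169955
[[ 577.4 -149.6  124.4   50.   386.3  195.1]
 [ 549.2  -87.5  124.5   47.   358.1  207.1]
 [ 534.2 -131.8  124.7   47.   378.1  214.4]
 [ 515.4 -174.6  124.8   50.   397.5  223.4]
 [ 489.6 -115.5  124.7   51.   370.5  234.4]]
side bench z 0.4466509097155376
506 (array([ 536.2, -131.4,   73.5]), np.float64(3.04291579074508)) [53.1 60.2 64.7]
red 25 (array([ 536.5, -134.3,   77.4]), np.float64(0.5642375323732819)) 56.58268793129731
[[ 536.4 -136.2  125.6    9.   345.3  140.8]]
```

```bash
cat >> h.py <<'E'
def tri(u1,u2):
    A=[];b=[]
    for n,(u,v) in (("top",u1),("side",u2)):
        i=manip.camera_info(n);K=i["intrinsics"];T=i["camera_from_world"];R=T[:3,:3]
        c=-R.T@T[:3,3]; r=R.T@np.array([(u-K[0,2])/K[0,0],-(v-K[1,2])/K[1,1],-1]);r/=np.linalg.norm(r)
        M=np.eye(3)-np.outer(r,r);A.append(M);b.append(M@c)
    A=np.vstack(A);b=np.hstack(b);x=np.linalg.lstsq(A,b,rcond=None)[0];return x,np.linalg.norm(A@x-b)
def blobs(p,box,blue=False,amin=20):
    h=cv2.cvtColor(p,cv2.COLOR_RGB2HSV);H,S,V=h[...,0].astype(int),h[...,1],h[...,2]
    m=((H>105)&(H<130)&(S>120)&(V>60)) if blue else (((H<=5)|(H>174))&(S>140)&(V>55))
    M=np.zeros_like(m);u,v,w,hh=box;M[v:v+hh,u:u+w]=1;m&=M
    k,l,s,c=cv2.connectedComponentsWithStats(m.astype(np.uint8))
    return [(c[i].round(2),s[i]) for i in range(1,k) if s[i,4]>=amin]
E
python3 - <<'E'
from h import *
np.set_printoptions(suppress=True,precision=1)
pt=np.load("top0_p.npy");ps=np.load("side0_p.npy")
print(pt[207,245],ps[238,313],ps[260,308])
for bl in (0,1):
  a=blobs(pt,(195,170,110,60),bl);b=blobs(ps,(285,190,50,90),bl)
  print(a,b)
  for i in a:
    for j in b: print(i[0],j[0],*tri(i[0],j[0]))
a=blobs(pt,(340,180,70,70));b=blobs(ps,(315,125,60,50));
print(a);print(b)
E
```

```text
[60  3  0] [105 109 111] [55 60 90]
[(array([274. , 202.4]), array([271, 195,   8,  15,  90], dtype=int32)), (array([243.9, 208.1]), array([241, 201,   7,  15,  82], dtype=int32))] [(array([315.8, 204.8]), array([310, 202,  11,   7,  38], dtype=int32)), (array([315. , 228.6]), array([312, 226,   7,   7,  33], dtype=int32))]
[274.  202.4] [315.8 204.8] [552.7  97.8 133.8] 1.9337097757873594
[274.  202.4] [315.  228.6] [557.6 105.2  44.3] 7.051833117020029
[243.9 208.1] [315.8 204.8] [534.3 152.4 208.9] 0.636910805290294
[243.9 208.1] [315.  228.6] [537.2 163.2 134.6] 3.738212605157881
[(array([213.7, 217.2]), array([210, 214,   8,   8,  45], dtype=int32))] [(array([313.1, 255. ]), array([310, 252,   7,   7,  36], dtype=int32))]
[213.7 217.2] [313.1 255. ] [518.8 229.  134.7] 1.0711706323579888
[(array([353.1, 216.4]), array([341, 184,  36,  66, 124], dtype=int32)), (array([386.4, 195.3]), array([383, 192,   8,   8,  54], dtype=int32)), (array([358.2, 207.2]), array([355, 204,   8,   8,  50], dtype=int32)), (array([377.9, 214.4]), array([374, 211,   9,   8,  51], dtype=int32)), (array([397.5, 223.4]), array([394, 220,   8,   8,  52], dtype=int32)), (array([370.6, 234.3]), array([367, 231,   8,   8,  53], dtype=int32))]
[(array([355.7, 132.4]), array([353, 130,   6,   6,  23], dtype=int32)), (array([345.1, 141.5]), array([342, 140,   7,   4,  23], dtype=int32)), (array([360.1, 148.4]), array([357, 146,   7,   6,  26], dtype=int32)), (array([335.6, 151.8]), array([333, 150,   6,   5,  27], dtype=int32)), (array([368.7, 169.1]), array([364, 163,   8,  12,  21], dtype=int32))]
```

```bash
sed -i 's/(S>140)&(V>55)/(S>165)\&(V>40)/' h.py; python3 - <<'E'
from h import *
np.set_printoptions(suppress=True,precision=1)
pt=np.load("top0_p.npy");ps=np.load("side0_p.npy")
h=cv2.cvtColor(ps,cv2.COLOR_RGB2HSV)
for v in range(203,215): print([tuple(int(t) for t in h[v,u]) for u in range(306,320,2)])
a=blobs(pt,(195,170,110,60));b=blobs(ps,(285,190,50,60))
print(a,b)
for i,j in zip(a,b): print(*tri(i[0],j[0]))
E
```

```text
[(14, 25, 173), (15, 24, 168), (14, 23, 168), (15, 22, 165), (1, 165, 122), (1, 167, 148), (1, 175, 143)]
[(13, 23, 175), (13, 24, 169), (17, 21, 173), (4, 70, 116), (1, 160, 131), (1, 163, 150), (1, 165, 145)]
[(17, 24, 173), (16, 22, 172), (13, 25, 166), (1, 143, 96), (2, 137, 104), (1, 166, 154), (1, 167, 147)]
[(16, 26, 170), (16, 19, 179), (3, 69, 119), (1, 144, 103), (1, 130, 104), (1, 162, 148), (1, 167, 150)]
[(15, 21, 174), (15, 21, 172), (1, 145, 95), (3, 139, 110), (2, 138, 105), (1, 140, 109), (1, 168, 129)]
[(17, 22, 159), (5, 40, 139), (1, 140, 102), (2, 138, 109), (1, 135, 104), (1, 118, 91), (3, 92, 78)]
[(13, 94, 92), (2, 137, 99), (1, 138, 109), (2, 140, 106), (1, 130, 100), (3, 134, 80), (11, 40, 129)]
[(6, 113, 90), (1, 138, 105), (2, 137, 108), (2, 134, 105), (3, 133, 92), (3, 98, 83), (16, 19, 175)]
[(1, 133, 100), (2, 140, 109), (2, 138, 107), (2, 129, 101), (2, 131, 80), (9, 41, 130), (13, 21, 171)]
[(1, 133, 107), (2, 137, 108), (2, 130, 104), (2, 123, 93), (1, 94, 84), (18, 22, 176), (13, 24, 169)]
[(0, 136, 107), (2, 133, 107), (1, 122, 98), (0, 115, 82), (4, 30, 137), (12, 21, 179), (13, 24, 170)]
[(3, 135, 106), (1, 130, 102), (2, 122, 90), (3, 115, 71), (6, 7, 180), (16, 25, 172), (12, 23, 168)]
[(array([274.2, 202.1]), array([271, 195,   8,  15,  94], dtype=int32)), (array([244.3, 207.6]), array([241, 201,   8,  14,  93], dtype=int32))] []
```

```bash
sed -i 's/(S>165)&(V>40)/(S>90)\&(V>40)/; s/(S>120)&(V>60)/(S>70)\&(V>30)/' h.py; python3 - <<'E'
from h import *
np.set_printoptions(suppress=True,precision=1)
pt=np.load("top0_p.npy");ps=np.load("side0_p.npy")
for bl in (0,1):
  a=blobs(pt,(195,170,110,60),bl,40);b=blobs(ps,(285,190,50,80),bl,40)
  print(a,b)
  for i,j in zip(a,b): print(*tri(i[0],j[0]))
dt=np.load("top0_d.npy");X=cloud("top",dt)
for a in blobs(pt,(195,170,110,60),0,40): 
    u,v,w,h,_=a[1]; q=X[v:v+h,u:u+w].reshape(-1,3);q=q[(q[:,2]>95)];print(np.median(q,0),q.max(0),q.min(0))
# red caps in side, tub
print(blobs(ps,(315,120,60,60),0,15))
E
```

```text
[(array([274.3, 202.3]), array([271, 195,   8,  15,  99], dtype=int32)), (array([244.5, 208. ]), array([241, 201,   8,  15, 101], dtype=int32))] [(array([312.8, 208.7]), array([306, 202,  15,  15, 117], dtype=int32)), (array([310.7, 232.7]), array([303, 225,  16,  16, 127], dtype=int32))]
[557.1  99.2 118. ] 1.9623101645245196
[542.8 165.2 117.5] 2.084874202222995
[(array([214.3, 213.9]), array([210, 206,  10,  16, 107], dtype=int32))] [(array([308.6, 258.6]), array([301, 252,  16,  14, 123], dtype=int32))]
[527.9 231.4 119.4] 2.035593764606282
[555.5  98.  127.5] [574.4 108.7 142.1] [540.   89.   97.9]
[540.9 163.7 127.2] [559.3 176.5 139.4] [525.  155.3  96. ]
[(array([355.1, 137.4]), array([352, 130,   7,  16,  88], dtype=int32)), (array([331.2, 139.3]), array([328, 132,   7,  16,  88], dtype=int32)), (array([344.8, 146.9]), array([342, 140,   7,  16,  93], dtype=int32)), (array([359.6, 154. ]), array([356, 146,   8,  17,  99], dtype=int32)), (array([335.3, 157.3]), array([332, 150,   7,  16,  96], dtype=int32)), (array([364.4, 172. ]), array([350, 154,  23,  26,  80], dtype=int32)), (array([325.1, 172.7]), array([316, 158,  26,  22,  88], dtype=int32))]
```

```bash
python3 - <<'E'
from h import *
np.set_printoptions(suppress=True,precision=1)
pt=np.load("top0_p.npy");ps=np.load("side0_p.npy")
a=blobs(pt,(340,180,70,70),0,30);b=blobs(ps,(315,120,60,60),0,85)
for i in a:
    print(i)
    for j in b:
        x,r=tri(i[0],j[0])
        if r<6: print("   ",j[0],x,r)
E
```

```text
(array([371.1, 217.8]), array([341, 183,  68,  67, 289], dtype=int32))
    [344.8 146.9] [ 529.5 -116.1  123.3] 4.593580444443949
(array([385.7, 195.8]), array([381, 192,  10,   9,  67], dtype=int32))
    [331.2 139.3] [ 578.3 -150.7  106.9] 0.7902942826173459
    [325.1 172.7] [ 599.7 -175.9  -64.7] 3.3747964932411536
(array([357.7, 207.5]), array([354, 204,   9,   8,  57], dtype=int32))
    [335.3 157.3] [550.6 -88.2 106. ] 0.9613428953331471
(array([377.5, 214.7]), array([374, 211,   9,   9,  58], dtype=int32))
    [344.8 146.9] [ 535.4 -132.9  106.1] 0.8868399363621524
(array([397. , 223.6]), array([392, 220,  10,   8,  60], dtype=int32))
    [355.1 137.4] [ 516.6 -176.8  105.5] 0.9892804342389006
(array([370.1, 234.5]), array([366, 231,   9,   8,  60], dtype=int32))
    [359.6 154. ] [ 490.9 -116.7  106.6] 1.2054744590122752
```

Call:
{"fn": "play_rows", "kwargs": {
  "commands": [
    {"x": 0.0425,"y": -0.0207,"grip": 0.4},
    {"x": 0.0425,"y": -0.0207},
    {"x": 0.0425,"y": -0.0207},
    {"x": 0.0425,"y": -0.0207},
    {"x": 0.0425,"y": -0.0207},
    {"x": 0.0425,"y": -0.0207},
    {"x": 0.0425,"y": -0.0207},
    {"x": 0.0425,"y": -0.0207},
    {"x": 0.0425,"y": -0.0207},
    {"x": 0.0425,"y": -0.0207},
    {"wz": -9.3,"z": 0.008},
    {"wz": -9.3,"z": 0.008},
    {"wz": -9.3,"z": 0.008},
    {"wz": -9.3,"z": 0.008},
    {"wz": -9.3,"z": 0.008},
    {"wz": -9.3,"z": 0.008},
    {"wz": -9.2,"z": 0.008},
    {}
  ],
  "squeeze": 25
}}

```text
$.commands[0]: bad value
```

Call:
{"fn": "play_rows", "kwargs": {
  "commands": [
    {"x": 0.0425,"y": -0.0207,"z": 0,"wx": 0,"wy": 0,"wz": 0,"grip": 0.4}
  ],
  "squeeze": 25
}}

```text
clock: 0.22
eef_pos: [220.0, -483.3, 204.7]
eef_rot: [-3.141, 0.0, 0.346]
wrist_force: [0.1, 0.1, 1.0]
finger_gap: 87.2
```

Call:
{"fn": "play_rows", "kwargs": {
  "commands": [
    {"x": 0.0425,"y": -0.0207,"z": 0,"wx": 0,"wy": 0,"wz": 0,"grip": 0.4},
    {"x": 0.0425,"y": -0.0207,"z": 0,"wx": 0,"wy": 0,"wz": 0,"grip": 0.4},
    {"x": 0.0425,"y": -0.0207,"z": 0,"wx": 0,"wy": 0,"wz": 0,"grip": 0.4},
    {"x": 0.0425,"y": -0.0207,"z": 0,"wx": 0,"wy": 0,"wz": 0,"grip": 0.4},
    {"x": 0.0425,"y": -0.0207,"z": 0,"wx": 0,"wy": 0,"wz": 0,"grip": 0.4},
    {"x": 0.0425,"y": -0.0207,"z": 0,"wx": 0,"wy": 0,"wz": 0,"grip": 0.4},
    {"x": 0.0425,"y": -0.0207,"z": 0,"wx": 0,"wy": 0,"wz": 0,"grip": 0.4},
    {"x": 0.0425,"y": -0.0207,"z": 0,"wx": 0,"wy": 0,"wz": 0,"grip": 0.4},
    {"x": 0.0425,"y": -0.0207,"z": 0,"wx": 0,"wy": 0,"wz": 0,"grip": 0.4},
    {"x": 0,"y": 0,"z": 0.008,"wx": 0,"wy": 0,"wz": -9.3,"grip": 0.4},
    {"x": 0,"y": 0,"z": 0.008,"wx": 0,"wy": 0,"wz": -9.3,"grip": 0.4},
    {"x": 0,"y": 0,"z": 0.008,"wx": 0,"wy": 0,"wz": -9.3,"grip": 0.4},
    {"x": 0,"y": 0,"z": 0.008,"wx": 0,"wy": 0,"wz": -9.3,"grip": 0.4},
    {"x": 0,"y": 0,"z": 0.008,"wx": 0,"wy": 0,"wz": -9.3,"grip": 0.4},
    {"x": 0,"y": 0,"z": 0.008,"wx": 0,"wy": 0,"wz": -9.3,"grip": 0.4},
    {"x": 0,"y": 0,"z": 0.008,"wx": 0,"wy": 0,"wz": -9.2,"grip": 0.4},
    {"x": 0,"y": 0,"z": 0,"wx": 0,"wy": 0,"wz": 0,"grip": 0.4}
  ]
}}

```text
clock: 2.35
eef_pos: [516.3, -176.9, 148.7]
eef_rot: [-3.14, -0.0, 1.482]
wrist_force: [-0.4, 0.4, -0.1]
finger_gap: 37.5
```

```bash
cat >> h.py <<'E'
from scipy.spatial.transform import Rotation as Ro
def go(target,rpy_deg=None):
    s=manip.read_state();R=Ro.from_euler("xyz",s["eef_rot"])
    d=np.asarray(target,float)-s["eef_pos"]
    print("clock %.2f"%s["clock"],"pos",s["eef_pos"].round(1),"rpy",np.degrees(s["eef_rot"]).round(1),"F",s["wrist_force"].round(1),"gap %.1f"%s["finger_gap"])
    print("tool shift mm",R.inv().apply(d).round(1))
    if rpy_deg is not None:
        Q=Ro.from_euler("xyz",np.radians(rpy_deg)); print("rotvec deg",np.degrees((R.inv()*Q).as_rotvec()).round(2))
E
python3 - <<'E'
from h import *
p,d=shot("top","top1");zoom(p,310,140,170,120,4,"top1z")
go((516.6,-176.8,87),(180,0,85))
E
```

```text
clock 2.40 pos [ 516.5 -177.   149.3] rpy [-180.    -0.    84.8] F [-0.6  0.5  0.1] gap 37.4
tool shift mm [ 0.2  0.1 62.3]
rotvec deg [-0.04 -0.01 -0.22]
```

View pics/top1z.png

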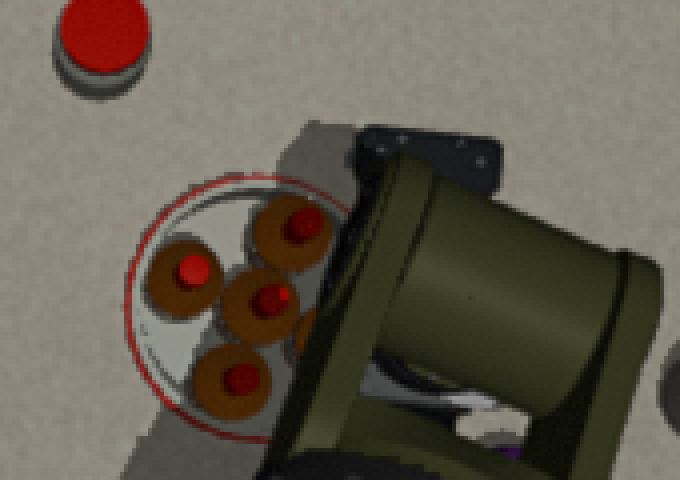

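```bash
python3 - <<'E'
from h import *
p,d=shot("side","side1");zoom(p,270,60,160,140,4,"side1z")
E
```

```text
(no output)
```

View pics/side1z.png

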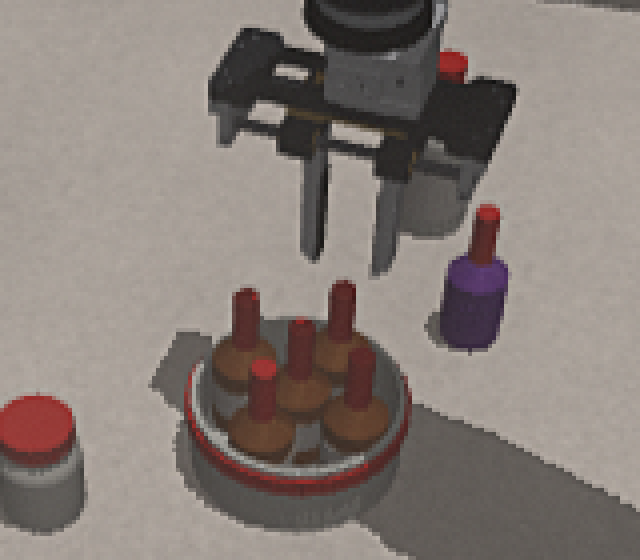

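Call:
{"fn": "play_rows", "kwargs": {
  "commands": [
    {"x": 0,"y": 0,"z": 0.02,"wx": 0,"wy": 0,"wz": 0,"grip": 0.4},
    {"x": 0,"y": 0,"z": 0.02,"wx": 0,"wy": 0,"wz": 0,"grip": 0.4},
    {"x": 0,"y": 0,"z": 0.02,"wx": 0,"wy": 0,"wz": 0,"grip": 0.4},
    {"x": 0,"y": 0,"z": 0,"wx": 0,"wy": 0,"wz": 0,"grip": 0.3},
    {"x": 0,"y": 0,"z": 0,"wx": 0,"wy": 0,"wz": 0,"grip": 0.15},
    {"x": 0,"y": 0,"z": 0,"wx": 0,"wy": 0,"wz": 0,"grip": 0.15},
    {"x": 0,"y": 0,"z": 0,"wx": 0,"wy": 0,"wz": 0,"grip": 0.15}
  ],
  "squeeze": 25
}}

```text
clock: 3.32
eef_pos: [517.2, -177.3, 90.5]
eef_rot: [3.14, 0.001, 1.483]
wrist_force: [-0.7, -0.1, 7.0]
finger_gap: 18.0
```

```bash
python3 - <<'E'
from h import *
p,d=shot("side","side2");zoom(p,270,60,160,140,4,"side2z")
import math
t=np.array((535.3,-133.))
a=math.radians(-81);go((*(t+46.8*np.array([math.cos(a),math.sin(a)])),90))
E
```

```text
clock 3.38 pos [ 517.2 -177.3   90.5] rpy [179.9   0.   85. ] F [-1.1  0.1  7.1] gap 17.8
tool shift mm [ 0.3 25.5  0.5]
```

View pics/side2z.png

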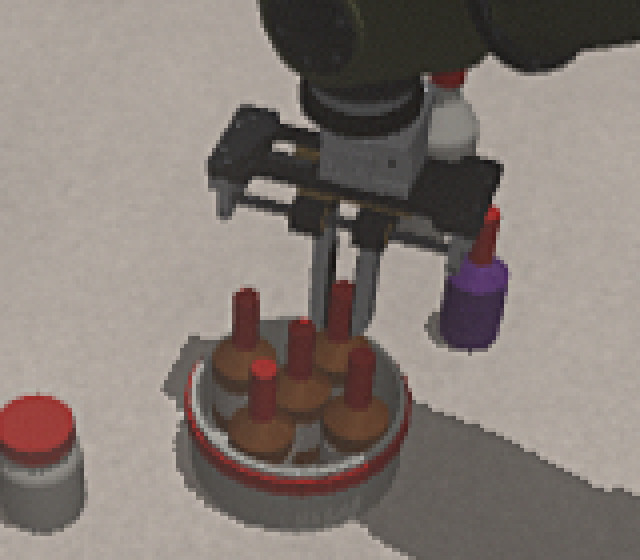

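Call:
{"fn": "play_rows", "kwargs": {
  "commands": [
    {"x": 0,"y": 0,"z": -0.0025,"wx": 0,"wy": 0,"wz": 0,"grip": 0.15},
    {"x": 0,"y": 0,"z": 0,"wx": 0,"wy": 0,"wz": 0,"grip": 0.15}
  ]
}}

```text
clock: 3.62
eef_pos: [516.6, -177.1, 92.1]
eef_rot: [-3.142, -0.0, 1.483]
wrist_force: [0.4, -0.3, -1.7]
finger_gap: 17.4
```

Call:
{"fn": "play_rows", "kwargs": {
  "commands": [
    {"x": -0.0006,"y": 0.0063,"z": 0,"wx": 0,"wy": 0,"wz": 0,"grip": 0.15},
    {"x": -0.0006,"y": 0.0063,"z": 0,"wx": 0,"wy": 0,"wz": 0,"grip": 0.15},
    {"x": 0.0006,"y": 0.0044,"z": 0,"wx": 0,"wy": 0,"wz": 0,"grip": 0.15},
    {"x": 0.0006,"y": 0.0044,"z": 0,"wx": 0,"wy": 0,"wz": 0,"grip": 0.15},
    {"x": 0,"y": 0.002,"z": 0,"wx": 0,"wy": 0,"wz": 0,"grip": 0.15},
    {"x": 0,"y": 0,"z": 0,"wx": 0,"wy": 0,"wz": 0,"grip": 0.15}
  ]
}}

```text
clock: 4.38
eef_pos: [540.0, -179.2, 91.9]
eef_rot: [3.142, 0.0, 1.483]
wrist_force: [0.3, -0.4, -1.3]
finger_gap: 17.2
```

Call:
{"fn": "play_rows", "kwargs": {
  "commands": [
    {"x": 0,"y": 0.001,"z": 0,"wx": 0,"wy": 0,"wz": 0,"grip": 0.15},
    {"x": 0,"y": 0,"z": 0.0017,"wx": 0,"wy": 0,"wz": 0,"grip": 0.15},
    {"x": 0,"y": 0,"z": 0,"wx": 0,"wy": 0,"wz": 0,"grip": 0.15}
  ]
}}

```text
clock: 4.75
eef_pos: [541.1, -179.3, 90.5]
eef_rot: [3.141, 0.0, 1.483]
wrist_force: [0.2, -0.8, 2.1]
finger_gap: 17.6
```

Call:
{"fn": "play_rows", "kwargs": {
  "commands": [
    {"x": 0,"y": 0,"z": 0,"wx": 0,"wy": 0,"wz": 0,"grip": 0.38},
    {"x": 0,"y": 0,"z": 0,"wx": 0,"wy": 0,"wz": 0,"grip": 0.38},
    {"x": 0,"y": 0,"z": -0.025,"wx": 0,"wy": 0,"wz": 0,"grip": 0.38},
    {"x": 0,"y": 0,"z": -0.03,"wx": 0,"wy": 0,"wz": 0,"grip": 0.38},
    {"x": 0.0458,"y": 0.0007,"z": 0,"wx": 0,"wy": 0,"wz": 0,"grip": 0.38},
    {"x": 0.0458,"y": 0.0008,"z": 0,"wx": 0,"wy": 0,"wz": 0,"grip": 0.38},
    {"x": 0,"y": 0,"z": 0,"wx": 0,"wy": 0,"wz": 0,"grip": 0.38}
  ]
}}

```text
clock: 5.62
eef_pos: [550.6, -85.7, 145.3]
eef_rot: [-3.141, -0.0, 1.486]
wrist_force: [-0.3, -0.5, -0.1]
finger_gap: 35.2
```

```bash
python3 - <<'E'
from h import *
p,d=shot("side","side3");zoom(p,270,60,160,140,4,"side3z")
go((550.6,-88.2,90))
for j in blobs(p,(315,110,60,70),0,60): print(j)
E
```

```text
clock 5.67 pos [550.5 -87.1 145.3] rpy [180.   -0.   85.1] F [-0.8 -0.2 -0.4] gap 35.9
tool shift mm [-1.   0.2 55.3]
(array([359.56, 154.03]), array([356, 147,   8,  16,  97], dtype=int32))
(array([335.24, 157.5 ]), array([332, 150,   7,  16,  96], dtype=int32))
(array([323.4 , 171.32]), array([316, 154,  23,  26,  92], dtype=int32))
(array([364.62, 171.84]), array([351, 154,  22,  26,  77], dtype=int32))
```

View pics/side3z.png

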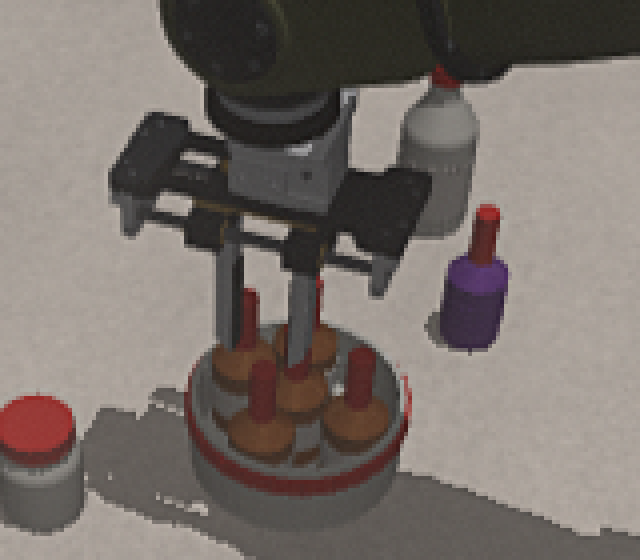

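Call:
{"fn": "play_rows", "kwargs": {
  "commands": [
    {"x": -0.001,"y": 0,"z": 0.02,"wx": 0,"wy": 0,"wz": 0,"grip": 0.38},
    {"x": 0,"y": 0,"z": 0.02,"wx": 0,"wy": 0,"wz": 0,"grip": 0.38},
    {"x": 0,"y": 0,"z": 0.015,"wx": 0,"wy": 0,"wz": 0,"grip": 0.38},
    {"x": 0,"y": 0,"z": 0,"wx": 0,"wy": 0,"wz": 0,"grip": 0.3},
    {"x": 0,"y": 0,"z": 0,"wx": 0,"wy": 0,"wz": 0,"grip": 0.15},
    {"x": 0,"y": 0,"z": 0,"wx": 0,"wy": 0,"wz": 0,"grip": 0.15},
    {"x": 0,"y": 0,"z": 0,"wx": 0,"wy": 0,"wz": 0,"grip": 0.15},
    {"x": 0,"y": 0,"z": -0.0025,"wx": 0,"wy": 0,"wz": 0,"grip": 0.15},
    {"x": 0,"y": 0,"z": 0,"wx": 0,"wy": 0,"wz": 0,"grip": 0.15}
  ]
}}

```text
clock: 6.8
eef_pos: [550.3, -89.1, 92.8]
eef_rot: [-3.142, 0.0, 1.483]
wrist_force: [-1.4, -0.4, -0.8]
finger_gap: 17.6
```

```bash
python3 - <<'E'
from h import *
t=np.array((535.3,-133.))
for a in (86,101):
  a=np.radians(a);go((*(t+46.8*np.array([np.cos(a),np.sin(a)])),92))
E
```

```text
clock 6.80 pos [550.3 -89.1  92.8] rpy [-180.    0.   85.] F [-1.4 -0.4 -0.8] gap 17.6
tool shift mm [  1.7 -11.9   0.8]
clock 6.80 pos [550.3 -89.1  92.8] rpy [-180.    0.   85.] F [-1.4 -0.4 -0.8] gap 17.6
tool shift mm [ -0.1 -24.    0.8]
```

Call:
{"fn": "play_rows", "kwargs": {
  "commands": [
    {"x": 0.0005,"y": -0.006,"z": 0,"wx": 0,"wy": 0,"wz": 0,"grip": 0.15},
    {"x": 0.0004,"y": -0.006,"z": 0,"wx": 0,"wy": 0,"wz": 0,"grip": 0.15},
    {"x": -0.0008,"y": -0.0045,"z": 0,"wx": 0,"wy": 0,"wz": 0,"grip": 0.15},
    {"x": -0.0008,"y": -0.0045,"z": 0,"wx": 0,"wy": 0,"wz": 0,"grip": 0.15},
    {"x": -0.0002,"y": -0.0025,"z": 0,"wx": 0,"wy": 0,"wz": 0,"grip": 0.15},
    {"x": 0,"y": 0,"z": 0.001,"wx": 0,"wy": 0,"wz": 0,"grip": 0.15},
    {"x": 0,"y": 0,"z": 0.001,"wx": 0,"wy": 0,"wz": 0,"grip": 0.15},
    {"x": 0,"y": 0,"z": 0,"wx": 0,"wy": 0,"wz": 0,"grip": 0.15}
  ]
}}

```text
clock: 7.8
eef_pos: [527.1, -88.0, 91.0]
eef_rot: [3.141, 0.0, 1.483]
wrist_force: [-0.8, 0.9, 2.7]
finger_gap: 17.4
```

Call:
{"fn": "play_rows", "kwargs": {
  "commands": [
    {"x": 0,"y": 0,"z": 0,"wx": 0,"wy": 0,"wz": 0,"grip": 0.38},
    {"x": 0,"y": 0,"z": 0,"wx": 0,"wy": 0,"wz": 0,"grip": 0.38},
    {"x": 0,"y": 0,"z": -0.025,"wx": 0,"wy": 0,"wz": 0,"grip": 0.38},
    {"x": 0,"y": 0,"z": -0.04,"wx": 0,"wy": 0,"wz": 0,"grip": 0.5},
    {"x": 0,"y": 0,"z": -0.04,"wx": 0,"wy": 0,"wz": 0,"grip": 0.5},
    {"x": 0.05,"y": 0,"z": 0,"wx": 0,"wy": 0,"wz": 0,"grip": 0.5},
    {"x": 0.05,"y": 0,"z": 0,"wx": 0,"wy": 0,"wz": 0,"grip": 0.5},
    {"x": 0.05,"y": 0,"z": 0,"wx": 0,"wy": 0,"wz": 0,"grip": 0.5},
    {"x": 0,"y": 0,"z": 0,"wx": 0,"wy": 0,"wz": 10.4,"grip": 0.5},
    {"x": 0,"y": 0,"z": 0,"wx": 0,"wy": 0,"wz": 10.4,"grip": 0.5},
    {"x": 0,"y": 0,"z": 0,"wx": 0,"wy": 0,"wz": 10.4,"grip": 0.5},
    {"x": 0,"y": 0,"z": 0,"wx": 0,"wy": 0,"wz": 10.4,"grip": 0.5},
    {"x": 0,"y": 0,"z": 0,"wx": 0,"wy": 0,"wz": 10.4,"grip": 0.5},
    {"x": 0,"y": 0,"z": 0,"wx": 0,"wy": 0,"wz": 10.4,"grip": 0.5},
    {"x": 0,"y": 0,"z": 0,"wx": 0,"wy": 0,"wz": 10.2,"grip": 0.5},
    {"x": 0,"y": 0,"z": 0,"wx": 0,"wy": 10,"wz": 0,"grip": 0.5},
    {"x": 0,"y": 0,"z": 0,"wx": 0,"wy": 10,"wz": 0,"grip": 0.5},
    {"x": 0,"y": 0,"z": 0,"wx": 0,"wy": 10,"wz": 0,"grip": 0.5},
    {"x": 0,"y": 0,"z": 0,"wx": 0,"wy": 0,"wz": 0,"grip": 0.5}
  ]
}}

```text
clock: 10.18
eef_pos: [538.4, 61.2, 195.0]
eef_rot: [-3.141, -0.523, 0.215]
wrist_force: [0.6, 0.6, 0.0]
finger_gap: 46.9
```

```bash
python3 - <<'E'
from h import *
np.set_printoptions(suppress=True,precision=1)
ps,_=shot("side","side4");pt,d=shot("top","top4")
zoom(ps,270,60,160,140,4,"side4z");zoom(pt,190,140,240,120,3.3,"top4z")
s=manip.read_state()["eef_rot"]
print("tool axes",Ro.from_euler("xyz",s).as_matrix().round(3).tolist())
go((538.6,95.1,148.9))
go((565.4,101,101.3))
a=blobs(pt,(340,180,70,70),0,30);b=blobs(ps,(315,115,60,60),0,60)
for i in a:
    print(i)
    for j in b:
        x,r=tri(i[0],j[0])
        if r<4 and 95<x[2]<115: print("   ",j[0],x,r)
E
```

```text
tool axes [[0.847, 0.214, 0.487], [0.186, -0.977, 0.107], [0.499, -0.0, -0.867]]
clock 10.28 pos [540.3  61.4 196.4] rpy [-180.   -29.9   12.4] F [ 0.4 -0.3  0.1] gap 47.4
tool shift mm [-18.8 -33.2  43.9]
clock 10.28 pos [540.3  61.4 196.4] rpy [-180.   -29.9   12.4] F [ 0.4 -0.3  0.1] gap 47.4
tool shift mm [-18.8 -33.2  98.9]
(array([370.6, 218.1]), array([341, 183,  67,  67, 291], dtype=int32))
(array([385.5, 195.8]), array([381, 192,  10,   9,  65], dtype=int32))
    [330.9 139.4] [ 578.8 -150.2  106.8] 1.204245132975593
(array([397.5, 212.9]), array([392, 209,  11,   9,  66], dtype=int32))
(array([376.9, 213.9]), array([373, 210,   9,   9,  62], dtype=int32))
(array([356.6, 218.3]), array([353, 214,   9,   9,  56], dtype=int32))
(array([370.1, 234.5]), array([366, 231,   9,   8,  57], dtype=int32))
```

View pics/top4z.png

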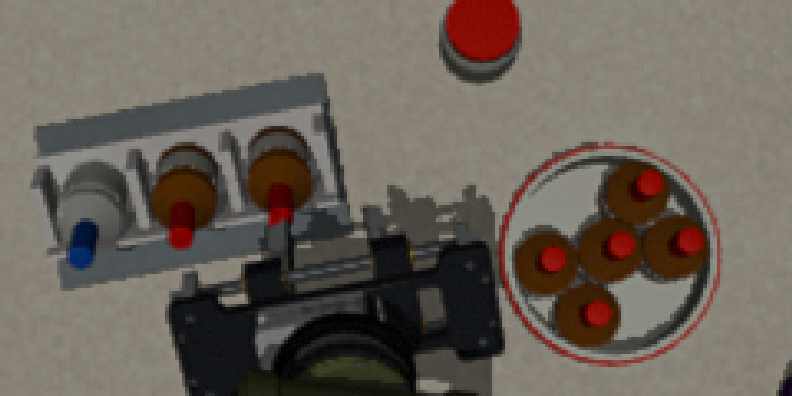

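View pics/side4z.png

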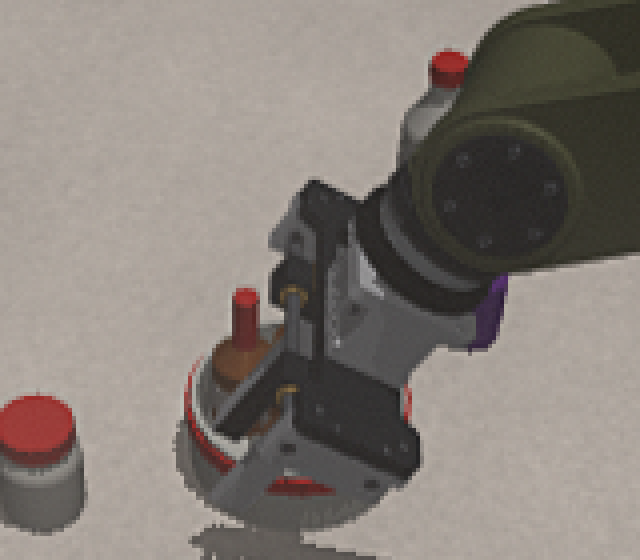

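Call:
{"fn": "play_rows", "kwargs": {
  "commands": [
    {"x": -0.0094,"y": -0.0166,"z": 0,"wx": 0,"wy": 0,"wz": 0,"grip": 0.5},
    {"x": -0.0094,"y": -0.0166,"z": 0,"wx": 0,"wy": 0,"wz": 0,"grip": 0.5},
    {"x": 0,"y": 0,"z": 0.03,"wx": 0,"wy": 0,"wz": 0,"grip": 0.5},
    {"x": 0,"y": 0,"z": 0,"wx": 0,"wy": 0,"wz": 0,"grip": 0.5}
  ]
}}

```text
clock: 10.78
eef_pos: [531.9, 94.0, 159.2]
eef_rot: [-3.141, -0.519, 0.217]
wrist_force: [0.3, 0.3, 0.2]
finger_gap: 46.6
```

```bash
python3 - <<'E'
from h import *
ps,_=shot("side","side5");pt,d=shot("top","top5")
zoom(ps,250,110,160,160,3.5,"side5z");zoom(pt,190,140,160,120,4,"top5z")
go((565.4,101,101.3),(180,-30,12.4))
E
```

```text
clock 10.88 pos [532.   93.7 160.9] rpy [-180.   -29.9   12.4] F [-0.1  0.2 -0.2] gap 47.3
tool shift mm [-0.1  0.  68.7]
rotvec deg [-0.    0.07 -0.  ]
```

View pics/top5z.png

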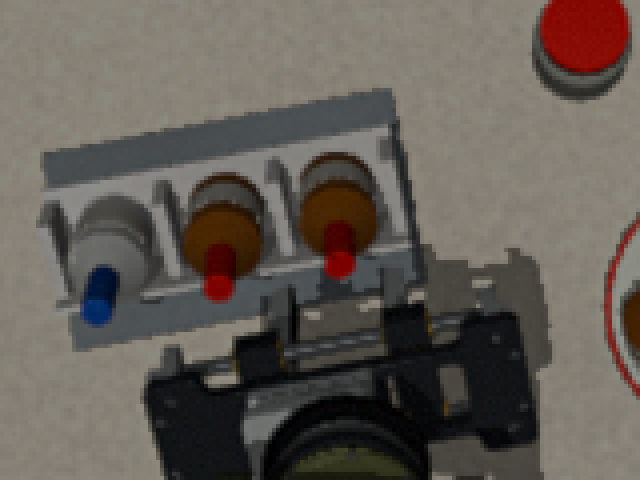

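View pics/side5z.png

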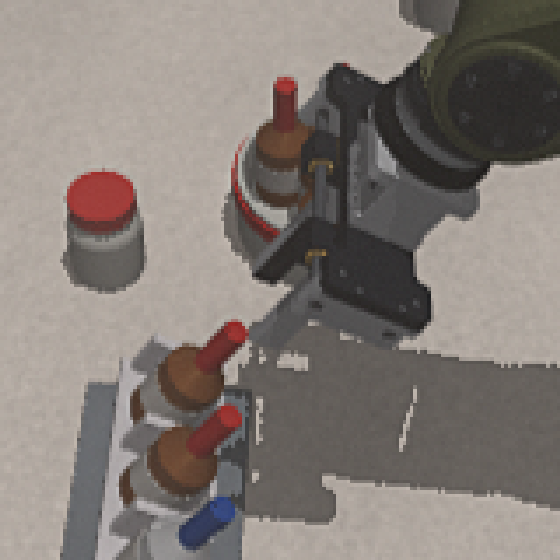

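Call:
{"fn": "play_rows", "kwargs": {
  "commands": [
    {"x": 0,"y": 0,"z": 0.025,"wx": 0,"wy": 0,"wz": 0,"grip": 0.5},
    {"x": 0,"y": 0,"z": 0.025,"wx": 0,"wy": 0,"wz": 0,"grip": 0.5},
    {"x": 0,"y": 0,"z": 0.018,"wx": 0,"wy": 0,"wz": 0,"grip": 0.5},
    {"x": 0,"y": 0,"z": 0,"wx": 0,"wy": 0,"wz": 0,"grip": 0.5}
  ]
}}

```text
clock: 11.38
eef_pos: [565.0, 100.8, 101.5]
eef_rot: [-3.141, -0.522, 0.216]
wrist_force: [-0.2, -0.2, 0.6]
finger_gap: 46.9
```

```bash
python3 - <<'E'
from h import *
ps,_=shot("side","side6");zoom(ps,250,150,120,110,5,"side6z")
go((565.4,101,101.3),(180,-30,12.4))
E
```

```text
clock 11.43 pos [565.  100.8 102.2] rpy [-180.   -30.    12.4] F [ 0.5 -0.4  0.5] gap 47.0
tool shift mm [-0.  -0.1  1. ]
rotvec deg [ 0.01  0.01 -0.02]
```

View pics/side6z.png

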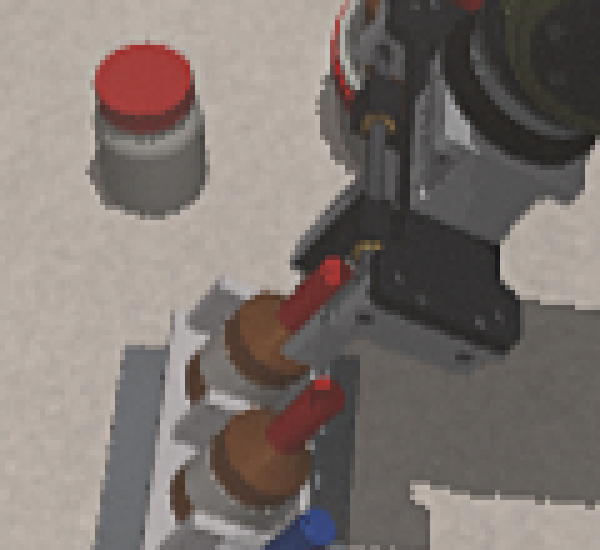

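```bash
python3 - <<'E'
from h import *
s=manip.read_state();z=Ro.from_euler("xyz",s["eef_rot"]).as_matrix()[:,2]
for k in (-4,18,39): 
    u=proj("side",s["eef_pos"]-k*z); print(k,u.round(1),((u-[250,150])*5).round())
E
```

```text
-4 [309.4 213.4] [297. 317.]
18 [313.8 208.8] [319. 294.]
39 [318.2 204.3] [341. 272.]
```

Call:
{"fn": "play_rows", "kwargs": {
  "commands": [
    {"x": 0,"y": 0,"z": 0,"wx": 0,"wy": 0,"wz": 0,"grip": 0.12},
    {"x": 0,"y": 0,"z": 0,"wx": 0,"wy": 0,"wz": 0,"grip": 0.12},
    {"x": 0,"y": 0,"z": 0,"wx": 0,"wy": 0,"wz": 0,"grip": 0.12},
    {"x": 0,"y": 0,"z": 0,"wx": 0,"wy": 0,"wz": 0,"grip": 0.12},
    {"x": 0,"y": 0,"z": -0.004,"wx": 0,"wy": 0,"wz": 0,"grip": 0.12},
    {"x": 0,"y": 0,"z": -0.015,"wx": 0,"wy": 0,"wz": 0,"grip": 0.12}
  ],
  "squeeze": 40
}}

```text
clock: 12.18
eef_pos: [555.5, 98.9, 117.9]
eef_rot: [-3.142, -0.523, 0.216]
wrist_force: [2.7, 0.4, -0.6]
finger_gap: 17.1
```

Call:
{"fn": "play_rows", "kwargs": {
  "commands": [
    {"x": 0,"y": 0,"z": -0.03,"wx": 0,"wy": 0,"wz": 0,"grip": 0.12},
    {"x": 0,"y": 0,"z": -0.04,"wx": 0,"wy": 0,"wz": 0,"grip": 0.12},
    {"x": 0,"y": 0,"z": -0.04,"wx": 0,"wy": 0,"wz": 0,"grip": 0.12},
    {"x": 0,"y": 0,"z": 0,"wx": 0,"wy": -7.5,"wz": 0,"grip": 0.12},
    {"x": 0,"y": 0,"z": 0,"wx": 0,"wy": -7.5,"wz": 0,"grip": 0.12},
    {"x": 0,"y": 0,"z": 0,"wx": 0,"wy": -7.5,"wz": 0,"grip": 0.12},
    {"x": 0,"y": 0,"z": 0,"wx": 0,"wy": -7.5,"wz": 0,"grip": 0.12},
    {"x": 0,"y": 0,"z": 0,"wx": 0,"wy": 0,"wz": 0,"grip": 0.12}
  ]
}}

```text
clock: 13.18
eef_pos: [502.3, 87.2, 212.4]
eef_rot: [-3.141, 0.001, 0.216]
wrist_force: [-0.2, 1.1, -1.6]
finger_gap: 17.5
```

```bash
python3 - <<'E'
from h import *
np.set_printoptions(suppress=True,precision=1)
ps,_=shot("side","side7");pt,d=shot("top","top7")
zoom(ps,250,100,160,140,4,"side7z");zoom(pt,230,150,200,140,4,"top7z")
go((560,-100,215),(180,0,39.5))
a=blobs(pt,(340,180,70,70),0,30);b=blobs(ps,(315,115,60,60),0,60)
for i in a:
    print(i, ray("top",*i[0],104))
    for j in b:
        x,r=tri(i[0],j[0])
        if r<4 and 95<x[2]<115: print("   ",j[0],x,r)
E
```

```text
clock 13.28 pos [501.6  87.1 212.8] rpy [-180.    -0.1   12.4] F [ 0.5 -0.6 -1.3] gap 17.3
tool shift mm [ 17.  195.3  -2.3]
rotvec deg [  0.   -0.1 -27.1]
(array([371. , 217.8]), array([341, 183,  68,  67, 289], dtype=int32)) [ 527.5 -118.7  104. ]
(array([385.5, 195.7]), array([381, 191,  10,  10,  66], dtype=int32)) [ 578.3 -150.8  104. ]
(array([397.6, 212.9]), array([393, 209,  10,   9,  65], dtype=int32)) [ 540.  -178.2  104. ]
(array([376.9, 214. ]), array([373, 210,   9,   9,  61], dtype=int32)) [ 536.5 -131.9  104. ]
(array([356.6, 218.2]), array([353, 214,   9,   9,  57], dtype=int32)) [525.9 -86.3 104. ]
(array([370. , 234.5]), array([366, 231,   9,   8,  59], dtype=int32)) [ 490.  -116.8  104. ]
    [360.1 153.7] [ 490.2 -116.3  108.6] 0.4652807269606132
```

View pics/side7z.png

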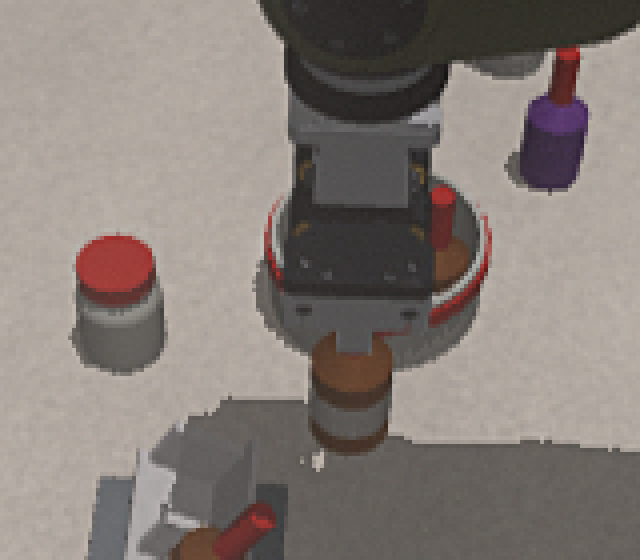

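View pics/top7z.png

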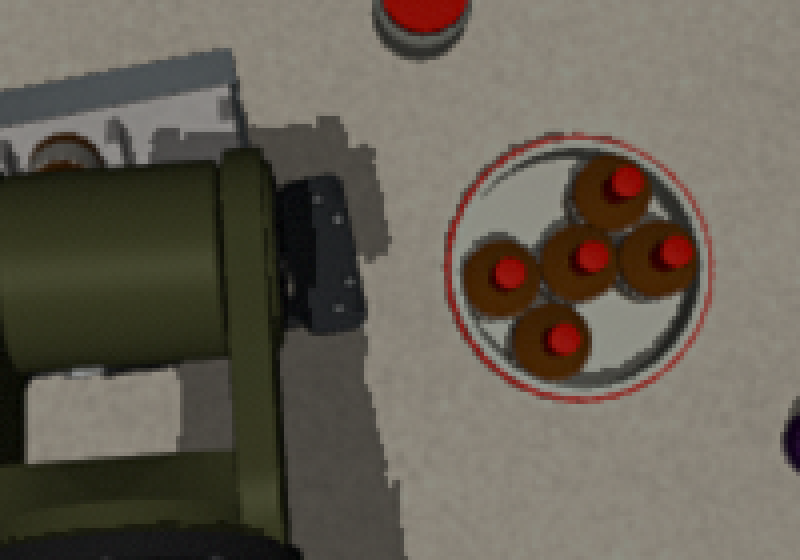

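```bash
python3 - <<'E'
from h import *
p=cv2.imread("pics/side7.png")[:,:,::-1]
s=manip.read_state();e=s["eef_pos"]
for z in (0,30,62): print(z,proj("side",e+[0,0,-81+z]).round(2), proj("side",e+[5,0,-81+z]).round(2))
h=cv2.cvtColor(p,cv2.COLOR_RGB2HSV)
for v in range(188,214,3):
    r=p[v,322:354].astype(int); print(v,[int(x) for x in r[:,0]])
E
```

```text
0 [337.64 206.34] [335.56 205.88]
30 [338.04 198.38] [335.9  197.92]
62 [338.48 189.43] [336.29 188.97]
188 [181, 185, 193, 138, 132, 90, 80, 81, 86, 87, 90, 88, 90, 87, 86, 87, 89, 87, 87, 89, 102, 100, 96, 93, 92, 90, 97, 90, 85, 96, 98, 89]
191 [174, 175, 179, 174, 179, 139, 86, 87, 89, 92, 92, 92, 94, 96, 98, 100, 104, 103, 100, 101, 99, 99, 99, 96, 96, 94, 90, 90, 88, 106, 101, 122]
194 [179, 178, 178, 176, 187, 121, 55, 68, 93, 96, 95, 96, 98, 98, 100, 103, 104, 102, 102, 100, 101, 100, 101, 101, 94, 49, 169, 175, 174, 176, 176, 174]
197 [175, 177, 172, 176, 186, 111, 82, 62, 62, 65, 61, 68, 84, 95, 99, 96, 99, 96, 96, 98, 83, 77, 71, 69, 65, 72, 176, 172, 170, 169, 170, 171]
200 [89, 91, 88, 87, 174, 84, 76, 81, 85, 80, 69, 63, 68, 68, 67, 69, 69, 69, 71, 72, 71, 71, 79, 85, 77, 86, 178, 173, 169, 175, 172, 172]
203 [99, 101, 101, 99, 103, 86, 79, 82, 84, 86, 88, 93, 90, 91, 93, 93, 94, 93, 93, 91, 91, 88, 86, 81, 70, 149, 179, 174, 175, 172, 170, 171]
206 [100, 99, 99, 103, 103, 80, 59, 69, 82, 88, 88, 93, 90, 90, 90, 92, 94, 91, 91, 88, 90, 90, 86, 78, 57, 180, 181, 177, 178, 173, 174, 177]
209 [103, 100, 99, 98, 103, 105, 90, 64, 61, 65, 64, 72, 77, 82, 83, 88, 89, 82, 78, 78, 70, 75, 70, 70, 88, 92, 89, 90, 87, 160, 158, 180]
212 [99, 97, 101, 103, 101, 98, 97, 93, 134, 89, 74, 74, 68, 67, 68, 69, 70, 67, 74, 74, 80, 89, 102, 104, 98, 95, 96, 100, 100, 100, 100, 100]
```

Call:
{"fn": "play_rows", "kwargs": {
  "commands": [
    {"x": 0.0053,"y": 0.0403,"z": -0.003,"wx": 0,"wy": 0,"wz": 0,"grip": 0.12},
    {"x": 0.0053,"y": 0.0403,"z": -0.003,"wx": 0,"wy": 0,"wz": 0,"grip": 0.12},
    {"x": 0.0053,"y": 0.0403,"z": 0,"wx": 0,"wy": 0,"wz": 0,"grip": 0.12},
    {"x": 0.0053,"y": 0.0403,"z": 0,"wx": 0,"wy": 0,"wz": 0,"grip": 0.12},
    {"x": 0.0053,"y": 0.0403,"z": 0,"wx": 0,"wy": 0,"wz": 0,"grip": 0.12},
    {"x": 0,"y": 0,"z": 0,"wx": 0,"wy": 0,"wz": -9,"grip": 0.12},
    {"x": 0,"y": 0,"z": 0,"wx": 0,"wy": 0,"wz": -9,"grip": 0.12},
    {"x": 0,"y": 0,"z": 0,"wx": 0,"wy": 0,"wz": -9,"grip": 0.12},
    {"x": 0,"y": 0,"z": 0,"wx": 0,"wy": 0,"wz": 0,"grip": 0.12},
    {"x": 0,"y": 0,"z": 0,"wx": 0,"wy": 0,"wz": 0,"grip": 0.12}
  ]
}}

```text
clock: 14.52
eef_pos: [570.7, -104.0, 219.4]
eef_rot: [3.141, -0.001, 0.684]
wrist_force: [-0.2, 0.9, -1.3]
finger_gap: 17.5
```

```bash
python3 - <<'E'
from h import *
np.set_printoptions(suppress=True,precision=1)
ps,_=shot("side","side8");pt,d=shot("top","top8")
zoom(ps,270,60,130,140,4,"side8z");zoom(pt,320,160,110,110,5,"top8z")
go((570.9,-103.9,140),(180,0,39.5))
e=manip.read_state()["eef_pos"]
for z in (0,30,62): print(z,proj("side",e+[0,0,-81+z]).round(2),proj("top",e+[0,0,-81+z]).round(2) )
E
```

```text
clock 14.62 pos [ 570.8 -104.   219.3] rpy [180.   -0.   39.3] F [-0.9 -0.4 -1.9] gap 17.4
tool shift mm [ 0.1 -0.1 79.3]
rotvec deg [ 0.  -0.  -0.2]
0 [329.9 143.1] [366.4 196.9]
30 [330.1 134.6] [367.9 195.4]
62 [330.2 125.2] [369.7 193.7]
```

View pics/side8z.png

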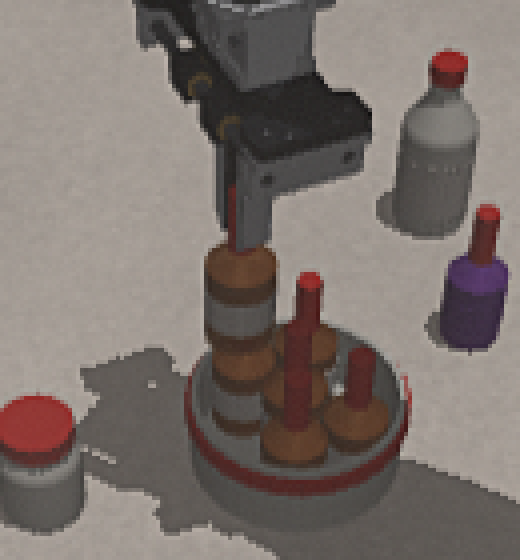

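View pics/top8z.png

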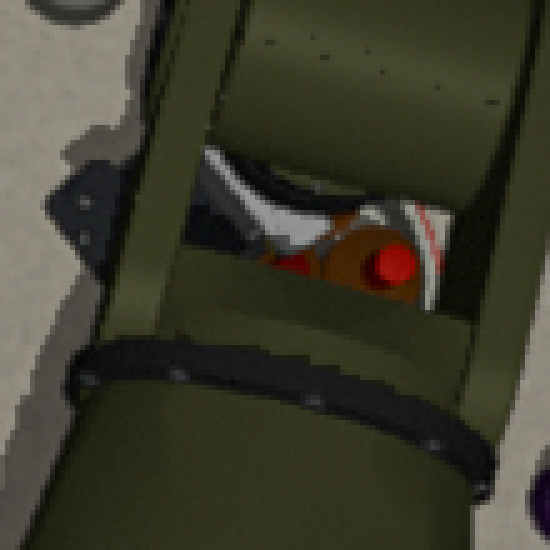

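Call:
{"fn": "play_rows", "kwargs": {
  "commands": [
    {"x": 0,"y": 0,"z": 0.03,"wx": 0,"wy": 0,"wz": 0,"grip": 0.12},
    {"x": 0,"y": 0,"z": 0.02,"wx": 0,"wy": 0,"wz": 0,"grip": 0.12},
    {"x": 0,"y": 0,"z": 0.005,"wx": 0,"wy": 0,"wz": 0,"grip": 0.12},
    {"x": 0,"y": 0,"z": 0.004,"wx": 0,"wy": 0,"wz": 0,"grip": 0.12},
    {"x": 0,"y": 0,"z": 0.004,"wx": 0,"wy": 0,"wz": 0,"grip": 0.12}
  ]
}}

```text
clock: 15.25
eef_pos: [571.3, -104.1, 156.8]
eef_rot: [3.14, -0.001, 0.687]
wrist_force: [-0.0, -0.0, -2.4]
finger_gap: 17.2
```

Call:
{"fn": "play_rows", "kwargs": {
  "commands": [
    {"x": 0,"y": 0,"z": 0.003,"wx": 0,"wy": 0,"wz": 0,"grip": 0.12},
    {"x": 0,"y": 0,"z": 0.003,"wx": 0,"wy": 0,"wz": 0,"grip": 0.12}
  ]
}}

```text
clock: 15.5
eef_pos: [571.0, -104.1, 150.3]
eef_rot: [3.141, -0.0, 0.687]
wrist_force: [0.6, 0.5, -0.9]
finger_gap: 17.6
```

Base at about 69; keep going in small steps.

Call:
{"fn": "play_rows", "kwargs": {
  "commands": [
    {"x": 0,"y": 0,"z": 0.002,"wx": 0,"wy": 0,"wz": 0,"grip": 0.12},
    {"x": 0,"y": 0,"z": 0.002,"wx": 0,"wy": 0,"wz": 0,"grip": 0.12}
  ]
}}

```text
clock: 15.75
eef_pos: [571.1, -104.0, 146.4]
eef_rot: [3.141, -0.001, 0.687]
wrist_force: [1.2, 1.0, -1.5]
finger_gap: 17.2
```

Call:
{"fn": "play_rows", "kwargs": {
  "commands": [
    {"x": 0,"y": 0,"z": 0.002,"wx": 0,"wy": 0,"wz": 0,"grip": 0.12},
    {"x": 0,"y": 0,"z": 0.002,"wx": 0,"wy": 0,"wz": 0,"grip": 0.12}
  ]
}}

```text
clock: 16.0
eef_pos: [570.9, -104.0, 141.9]
eef_rot: [-3.141, 0.0, 0.687]
wrist_force: [0.6, 0.9, -1.4]
finger_gap: 17.1
```

Call:
{"fn": "play_rows", "kwargs": {
  "commands": [
    {"x": 0,"y": 0,"z": 0.002,"wx": 0,"wy": 0,"wz": 0,"grip": 0.12},
    {"x": 0,"y": 0,"z": 0.002,"wx": 0,"wy": 0,"wz": 0,"grip": 0.12},
    {"x": 0,"y": 0,"z": 0.002,"wx": 0,"wy": 0,"wz": 0,"grip": 0.12}
  ]
}}

```text
clock: 16.38
eef_pos: [570.9, -104.0, 136.1]
eef_rot: [3.142, -0.0, 0.687]
wrist_force: [0.5, 1.1, -1.4]
finger_gap: 17.3
```

Call:
{"fn": "play_rows", "kwargs": {
  "commands": [
    {"x": 0,"y": 0,"z": 0.004,"wx": 0,"wy": 0,"wz": 0,"grip": 0.12},
    {"x": 0,"y": 0,"z": 0.004,"wx": 0,"wy": 0,"wz": 0,"grip": 0.12}
  ]
}}

```text
clock: 16.62
eef_pos: [570.9, -104.0, 127.9]
eef_rot: [-3.142, -0.0, 0.687]
wrist_force: [1.5, 0.7, -0.7]
finger_gap: 17.2
```

Call:
{"fn": "play_rows", "kwargs": {
  "commands": [
    {"x": 0,"y": 0,"z": 0.005,"wx": 0,"wy": 0,"wz": 0,"grip": 0.12},
    {"x": 0,"y": 0,"z": 0.005,"wx": 0,"wy": 0,"wz": 0,"grip": 0.12},
    {"x": 0,"y": 0,"z": 0.005,"wx": 0,"wy": 0,"wz": 0,"grip": 0.12}
  ]
}}

```text
clock: 17.0
eef_pos: [570.9, -104.0, 112.8]
eef_rot: [-3.141, 0.0, 0.687]
wrist_force: [0.8, 0.7, -0.5]
finger_gap: 17.3
```

Base at about 32 with no resistance; go down 20, then feel for the floor.

Call:
{"fn": "play_rows", "kwargs": {
  "commands": [
    {"x": 0,"y": 0,"z": 0.006,"wx": 0,"wy": 0,"wz": 0,"grip": 0.12},
    {"x": 0,"y": 0,"z": 0.006,"wx": 0,"wy": 0,"wz": 0,"grip": 0.12},
    {"x": 0,"y": 0,"z": 0.005,"wx": 0,"wy": 0,"wz": 0,"grip": 0.12},
    {"x": 0,"y": 0,"z": 0.003,"wx": 0,"wy": 0,"wz": 0,"grip": 0.12}
  ]
}}

```text
clock: 17.5
eef_pos: [570.8, -104.0, 92.8]
eef_rot: [-3.141, 0.0, 0.687]
wrist_force: [1.1, 0.6, -0.7]
finger_gap: 17.2
```

Call:
{"fn": "play_rows", "kwargs": {
  "commands": [
    {"x": 0,"y": 0,"z": 0.002,"wx": 0,"wy": 0,"wz": 0,"grip": 0.12},
    {"x": 0,"y": 0,"z": 0.001,"wx": 0,"wy": 0,"wz": 0,"grip": 0.12}
  ]
}}

```text
clock: 17.75
eef_pos: [570.9, -104.1, 90.1]
eef_rot: [3.142, 0.0, 0.687]
wrist_force: [0.7, 1.2, -0.8]
finger_gap: 17.2
```

Call:
{"fn": "play_rows", "kwargs": {
  "commands": [
    {"x": 0,"y": 0,"z": 0.001,"wx": 0,"wy": 0,"wz": 0,"grip": 0.12},
    {"x": 0,"y": 0,"z": 0.001,"wx": 0,"wy": 0,"wz": 0,"grip": 0.12}
  ]
}}

```text
clock: 18.0
eef_pos: [571.4, -104.0, 89.4]
eef_rot: [3.14, -0.001, 0.687]
wrist_force: [-2.2, 2.4, 14.9]
finger_gap: 17.4
```

Call:
{"fn": "play_rows", "kwargs": {
  "commands": [
    {"x": 0,"y": 0,"z": 0.001,"wx": 0,"wy": 0,"wz": 0,"grip": 0.12},
    {"x": 0,"y": 0,"z": 0,"wx": 0,"wy": 0,"wz": 0,"grip": 0.12}
  ]
}}

```text
clock: 18.25
eef_pos: [571.6, -104.1, 89.3]
eef_rot: [3.14, -0.001, 0.687]
wrist_force: [-4.3, 3.3, 17.8]
finger_gap: 17.5
```

Call:
{"fn": "play_rows", "kwargs": {
  "commands": [
    {"x": 0,"y": 0,"z": -0.0015,"wx": 0,"wy": 0,"wz": 0,"grip": 0.12},
    {"x": 0,"y": 0,"z": 0,"wx": 0,"wy": 0,"wz": 0,"grip": 0.24},
    {"x": 0,"y": 0,"z": 0,"wx": 0,"wy": 0,"wz": 0,"grip": 0.34},
    {"x": 0,"y": 0,"z": 0,"wx": 0,"wy": 0,"wz": 0,"grip": 0.34},
    {"x": 0,"y": 0,"z": -0.02,"wx": 0,"wy": 0,"wz": 0,"grip": 0.34},
    {"x": 0,"y": 0,"z": -0.04,"wx": 0,"wy": 0,"wz": 0,"grip": 0.5},
    {"x": 0,"y": 0,"z": -0.05,"wx": 0,"wy": 0,"wz": 0,"grip": 0.5},
    {"x": 0,"y": -0.05,"z": 0,"wx": 0,"wy": 0,"wz": 0,"grip": 0.5},
    {"x": 0,"y": -0.05,"z": 0,"wx": 0,"wy": 0,"wz": 0,"grip": 0.5},
    {"x": 0,"y": -0.05,"z": 0,"wx": 0,"wy": 0,"wz": 0,"grip": 0.5},
    {"x": 0,"y": -0.05,"z": 0,"wx": 0,"wy": 0,"wz": 0,"grip": 0.5},
    {"x": 0,"y": 0,"z": 0,"wx": 0,"wy": 0,"wz": 9,"grip": 0.5},
    {"x": 0,"y": 0,"z": 0,"wx": 0,"wy": 0,"wz": 9,"grip": 0.5},
    {"x": 0,"y": 0,"z": 0,"wx": 0,"wy": 0,"wz": 9,"grip": 0.5},
    {"x": 0,"y": 0,"z": 0,"wx": 0,"wy": 10,"wz": 0,"grip": 0.5},
    {"x": 0,"y": 0,"z": 0,"wx": 0,"wy": 10,"wz": 0,"grip": 0.5},
    {"x": 0,"y": 0,"z": 0,"wx": 0,"wy": 10,"wz": 0,"grip": 0.5},
    {"x": 0,"y": 0,"z": 0,"wx": 0,"wy": 0,"wz": 0,"grip": 0.5}
  ]
}}

```text
clock: 20.5
eef_pos: [442.6, 50.3, 198.1]
eef_rot: [-3.141, -0.523, 0.215]
wrist_force: [0.1, 0.2, 0.7]
finger_gap: 46.7
```

```bash
python3 - <<'E'
from h import *
np.set_printoptions(suppress=True,precision=1)
ps,_=shot("side","side9");pt,d=shot("top","top9")
zoom(ps,250,100,160,140,4,"side9z");zoom(pt,190,140,240,120,3.3,"top9z")
go((542.8+8.3,165.2+1.8,101.3),(180,-30,12.4))
for i in blobs(pt,(340,180,70,70),0,30): print(i, ray("top",*i[0],104))
E
```

```text
clock 20.60 pos [444.4  50.5 199.4] rpy [180.  -29.9  12.4] F [ 0.1  0.5 -0.4] gap 46.7
tool shift mm [ 63.1 -90.9 149.5]
rotvec deg [ 0.   0.1 -0. ]
(array([370.5, 218.7]), array([341, 183,  68,  67, 284], dtype=int32)) [ 525.6 -117.6  104. ]
(array([385.5, 195.7]), array([381, 192,  10,   9,  66], dtype=int32)) [ 578.3 -150.8  104. ]
(array([364.6, 198.3]), array([360, 194,  10,   9,  62], dtype=int32)) [ 571.2 -103.7  104. ]
(array([397.9, 213. ]), array([393, 209,  10,   9,  62], dtype=int32)) [ 539.9 -179.1  104. ]
(array([377.3, 214.6]), array([373, 211,   9,   8,  58], dtype=int32)) [ 535.2 -132.7  104. ]
(array([356.6, 218.2]), array([353, 214,   9,   9,  57], dtype=int32)) [525.9 -86.3 104. ]
(array([370.1, 234.5]), array([366, 231,   9,   8,  59], dtype=int32)) [ 490. -117.  104.]
```

View pics/side9z.png

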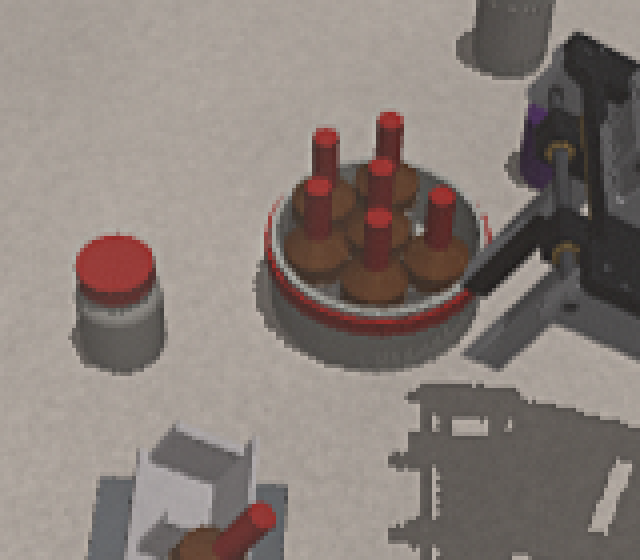

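View pics/top9z.png

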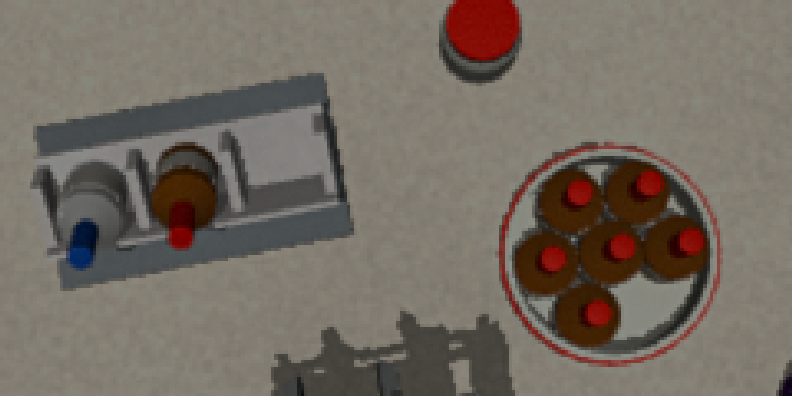

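Call:
{"fn": "play_rows", "kwargs": {
  "commands": [
    {"x": 0.0214,"y": -0.0303,"z": 0,"wx": 0,"wy": 0,"wz": 0,"grip": 0.5},
    {"x": 0.0214,"y": -0.0303,"z": 0,"wx": 0,"wy": 0,"wz": 0,"grip": 0.5},
    {"x": 0.0213,"y": -0.0303,"z": 0,"wx": 0,"wy": 0,"wz": 0,"grip": 0.5},
    {"x": 0,"y": 0,"z": 0.04,"wx": 0,"wy": 0,"wz": 0,"grip": 0.5},
    {"x": 0,"y": 0,"z": 0.04,"wx": 0,"wy": 0,"wz": 0,"grip": 0.5},
    {"x": 0,"y": 0,"z": 0,"wx": 0,"wy": 0,"wz": 0,"grip": 0.5},
    {"x": 0,"y": 0,"z": 0,"wx": 0,"wy": 0,"wz": 0,"grip": 0.5}
  ]
}}

```text
clock: 21.48
eef_pos: [518.2, 160.0, 162.5]
eef_rot: [3.141, -0.523, 0.216]
wrist_force: [1.3, -0.1, -0.0]
finger_gap: 46.9
```

```bash
python3 - <<'E'
from h import *
go((542.8+8.3,165.2+1.8,101.3),(180,-30,12.4))
E
```

```text
clock 21.48 pos [518.2 160.  162.5] rpy [180.  -30.   12.4] F [ 1.3 -0.1 -0. ] gap 46.9
tool shift mm [-1.5  0.2 69.9]
rotvec deg [ 0.02  0.01 -0.01]
```

Call:
{"fn": "play_rows", "kwargs": {
  "commands": [
    {"x": 0,"y": 0,"z": 0.025,"wx": 0,"wy": 0,"wz": 0,"grip": 0.5},
    {"x": 0,"y": 0,"z": 0.025,"wx": 0,"wy": 0,"wz": 0,"grip": 0.5},
    {"x": 0,"y": 0,"z": 0.018,"wx": 0,"wy": 0,"wz": 0,"grip": 0.5},
    {"x": 0,"y": 0,"z": 0,"wx": 0,"wy": 0,"wz": 0,"grip": 0.5}
  ]
}}

```text
clock: 21.98
eef_pos: [551.2, 167.1, 103.3]
eef_rot: [3.141, -0.524, 0.216]
wrist_force: [0.2, -0.4, 0.9]
finger_gap: 46.9
```

```bash
python3 - <<'E'
from h import *
ps,_=shot("side","side10");zoom(ps,250,150,120,110,5,"side10z")
s=manip.read_state();z=Ro.from_euler("xyz",s["eef_rot"]).as_matrix()[:,2]
print(s["eef_pos"],s["wrist_force"])
for k in (-4,18,39): 
    u=proj("side",s["eef_pos"]-k*z); print(k,u.round(1),((u-[250,150])*5).round())
E
```

```text
[551.249566   167.1471531  103.93805245] [-1.24707841 -0.06291738  0.00927982]
-4 [306.8 236.7] [284. 434.]
18 [311.4 232.4] [307. 412.]
39 [316.  228.1] [330. 390.]
```

View pics/side10z.png

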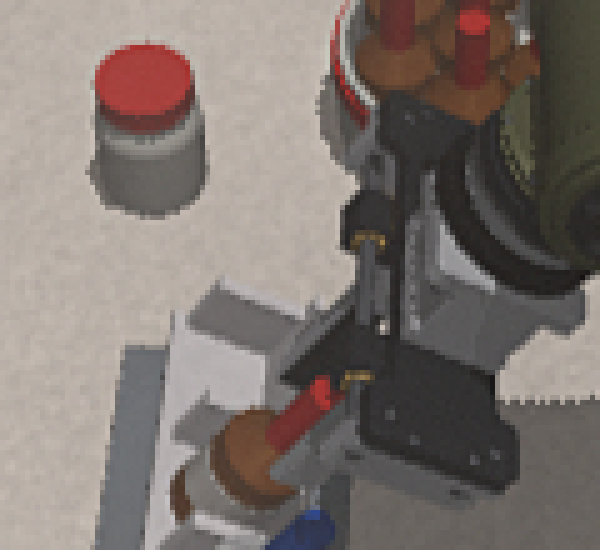

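Call:
{"fn": "play_rows", "kwargs": {
  "commands": [
    {"x": 0,"y": 0,"z": 0,"wx": 0,"wy": 0,"wz": 0,"grip": 0.12},
    {"x": 0,"y": 0,"z": 0,"wx": 0,"wy": 0,"wz": 0,"grip": 0.12},
    {"x": 0,"y": 0,"z": 0,"wx": 0,"wy": 0,"wz": 0,"grip": 0.12},
    {"x": 0,"y": 0,"z": 0,"wx": 0,"wy": 0,"wz": 0,"grip": 0.12},
    {"x": 0,"y": 0,"z": -0.004,"wx": 0,"wy": 0,"wz": 0,"grip": 0.12},
    {"x": 0,"y": 0,"z": -0.015,"wx": 0,"wy": 0,"wz": 0,"grip": 0.12},
    {"x": 0,"y": 0,"z": -0.03,"wx": 0,"wy": 0,"wz": 0,"grip": 0.12},
    {"x": 0,"y": 0,"z": -0.04,"wx": 0,"wy": 0,"wz": 0,"grip": 0.12},
    {"x": 0,"y": 0,"z": -0.045,"wx": 0,"wy": 0,"wz": 0,"grip": 0.12},
    {"x": 0,"y": 0,"z": 0,"wx": 0,"wy": -7.5,"wz": 0,"grip": 0.12},
    {"x": 0,"y": 0,"z": 0,"wx": 0,"wy": -7.5,"wz": 0,"grip": 0.12},
    {"x": 0,"y": 0,"z": 0,"wx": 0,"wy": -7.5,"wz": 0,"grip": 0.12},
    {"x": 0,"y": 0,"z": 0,"wx": 0,"wy": -7.5,"wz": 0,"grip": 0.12},
    {"x": 0,"y": 0,"z": 0,"wx": 0,"wy": 0,"wz": 0,"grip": 0.12}
  ],
  "squeeze": 40
}}

```text
clock: 23.78
eef_pos: [486.1, 152.8, 217.9]
eef_rot: [3.142, 0.001, 0.216]
wrist_force: [-0.1, -0.3, -1.0]
finger_gap: 17.2
```

```bash
python3 - <<'E'
from h import *
np.set_printoptions(suppress=True,precision=1)
ps,_=shot("side","side11");zoom(ps,250,120,160,140,4,"side11z")
go((498.5,-162,222),(180,0,38.6))
e=manip.read_state()["eef_pos"]
for z in (0,30,62): print(z,proj("side",e+[0,0,-83+z]).round(2))
for v in range(220,236,3): print(v,[int(x) for x in ps[v,316:356,0]])
E
```

```text
clock 23.82 pos [485.7 152.7 217.9] rpy [180.   -0.   12.4] F [-0.1  0.3 -1.9] gap 17.0
tool shift mm [-54.9 310.2  -4.1]
rotvec deg [  0.   -0.  -26.2]
0 [337.4 229.8]
30 [337.8 222. ]
62 [338.3 213.3]
220 [89, 86, 89, 90, 88, 89, 93, 94, 97, 95, 97, 93, 65, 61, 61, 66, 83, 94, 100, 103, 101, 106, 108, 105, 106, 106, 105, 100, 102, 83, 69, 64, 54, 186, 182, 171, 174, 177, 177, 172]
223 [70, 68, 71, 68, 68, 68, 105, 106, 105, 102, 110, 82, 80, 93, 77, 65, 63, 67, 68, 68, 69, 67, 69, 69, 71, 72, 70, 71, 71, 75, 80, 83, 91, 185, 183, 178, 177, 179, 174, 178]
226 [69, 69, 70, 65, 69, 78, 103, 102, 99, 99, 104, 74, 81, 84, 88, 89, 91, 100, 90, 92, 85, 83, 82, 83, 82, 89, 91, 95, 92, 91, 87, 79, 89, 96, 93, 95, 96, 93, 92, 93]
229 [68, 68, 70, 68, 67, 89, 103, 107, 105, 104, 107, 81, 62, 81, 88, 88, 89, 96, 92, 89, 94, 93, 94, 94, 93, 95, 93, 91, 90, 90, 85, 65, 102, 103, 103, 103, 101, 100, 101, 101]
232 [69, 69, 68, 67, 66, 94, 103, 101, 149, 107, 103, 100, 160, 70, 62, 64, 73, 88, 91, 95, 95, 94, 95, 95, 91, 93, 89, 80, 71, 68, 66, 95, 105, 104, 101, 101, 101, 99, 101, 104]
235 [70, 68, 68, 67, 65, 108, 104, 101, 125, 103, 93, 123, 191, 105, 94, 79, 70, 68, 66, 71, 70, 71, 70, 72, 72, 71, 71, 73, 87, 106, 106, 100, 99, 100, 103, 102, 103, 101, 103, 103]
```

View pics/side11z.png

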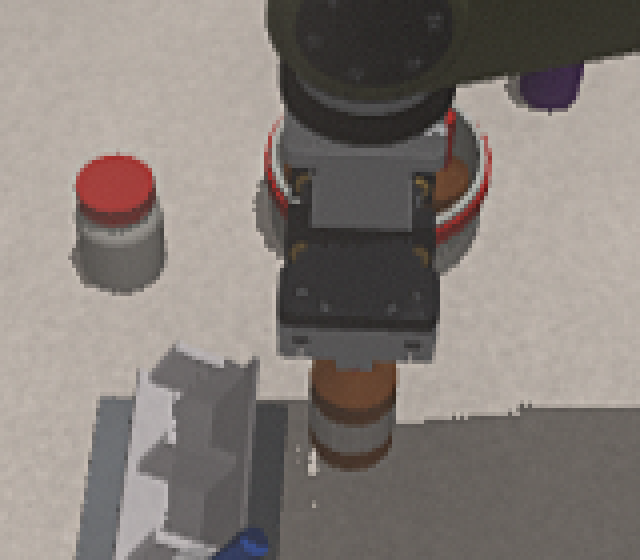

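Call:
{"fn": "play_rows", "kwargs": {
  "commands": [
    {"x": -0.0079,"y": 0.0443,"z": -0.005,"wx": 0,"wy": 0,"wz": 0,"grip": 0.12},
    {"x": -0.0079,"y": 0.0443,"z": 0,"wx": 0,"wy": 0,"wz": 0,"grip": 0.12},
    {"x": -0.0079,"y": 0.0443,"z": 0,"wx": 0,"wy": 0,"wz": 0,"grip": 0.12},
    {"x": -0.0079,"y": 0.0443,"z": 0,"wx": 0,"wy": 0,"wz": 0,"grip": 0.12},
    {"x": -0.0079,"y": 0.0443,"z": 0,"wx": 0,"wy": 0,"wz": 0,"grip": 0.12},
    {"x": -0.0079,"y": 0.0443,"z": 0,"wx": 0,"wy": 0,"wz": 0,"grip": 0.12},
    {"x": -0.0079,"y": 0.0443,"z": 0,"wx": 0,"wy": 0,"wz": 0,"grip": 0.12},
    {"x": 0,"y": 0,"z": 0,"wx": 0,"wy": 0,"wz": -8.7,"grip": 0.12},
    {"x": 0,"y": 0,"z": 0,"wx": 0,"wy": 0,"wz": -8.7,"grip": 0.12},
    {"x": 0,"y": 0,"z": 0,"wx": 0,"wy": 0,"wz": -8.7,"grip": 0.12},
    {"x": 0,"y": 0,"z": 0,"wx": 0,"wy": 0,"wz": 0,"grip": 0.12},
    {"x": 0,"y": 0,"z": 0,"wx": 0,"wy": 0,"wz": 0,"grip": 0.12}
  ]
}}

```text
clock: 25.32
eef_pos: [497.8, -161.9, 223.8]
eef_rot: [3.14, -0.001, 0.668]
wrist_force: [-0.1, 0.2, -2.4]
finger_gap: 17.1
```

```bash
python3 - <<'E'
from h import *
np.set_printoptions(suppress=True,precision=1)
ps,_=shot("side","side12");zoom(ps,270,60,130,140,4,"side12z")
go((498.4,-162.1,160),(180,0,38.6))
e=manip.read_state()["eef_pos"]
for z in (0,30,62): print(z,proj("side",e+[0,0,-83+z]).round(2))
E
```

```text
clock 25.38 pos [ 497.9 -161.9  223.8] rpy [179.9  -0.   38.3] F [ 0.5 -0.4 -1.5] gap 17.0
tool shift mm [ 0.2  0.4 63.8]
rotvec deg [ 0.1 -0.  -0.3]
0 [361.9 132.8]
30 [362.8 124.2]
62 [363.8 114.7]
```

View pics/side12z.png

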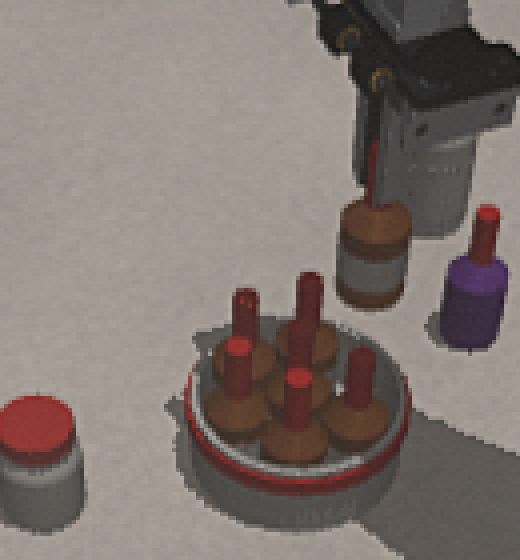

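Call:
{"fn": "play_rows", "kwargs": {
  "commands": [
    {"x": 0.0002,"y": 0.0004,"z": 0.025,"wx": 0,"wy": 0,"wz": 0,"grip": 0.12},
    {"x": 0,"y": 0,"z": 0.022,"wx": 0,"wy": 0,"wz": 0,"grip": 0.12},
    {"x": 0,"y": 0,"z": 0.006,"wx": 0,"wy": 0,"wz": 0,"grip": 0.12},
    {"x": 0,"y": 0,"z": 0.004,"wx": 0,"wy": 0,"wz": 0,"grip": 0.12},
    {"x": 0,"y": 0,"z": 0.003,"wx": 0,"wy": 0,"wz": 0,"grip": 0.12}
  ]
}}

```text
clock: 26.0
eef_pos: [498.8, -162.3, 164.2]
eef_rot: [3.141, -0.001, 0.671]
wrist_force: [0.1, 0.7, -1.2]
finger_gap: 17.6
```

Call:
{"fn": "play_rows", "kwargs": {
  "commands": [
    {"x": 0,"y": 0,"z": 0.002,"wx": 0,"wy": 0,"wz": 0,"grip": 0.12},
    {"x": 0,"y": 0,"z": 0.002,"wx": 0,"wy": 0,"wz": 0,"grip": 0.12},
    {"x": 0,"y": 0,"z": 0.002,"wx": 0,"wy": 0,"wz": 0,"grip": 0.12}
  ]
}}

```text
clock: 26.38
eef_pos: [498.5, -162.2, 157.6]
eef_rot: [3.141, -0.0, 0.672]
wrist_force: [0.5, 0.3, -1.1]
finger_gap: 17.1
```

Call:
{"fn": "play_rows", "kwargs": {
  "commands": [
    {"x": 0,"y": 0,"z": 0.002,"wx": 0,"wy": 0,"wz": 0,"grip": 0.12},
    {"x": 0,"y": 0,"z": 0.002,"wx": 0,"wy": 0,"wz": 0,"grip": 0.12}
  ]
}}

```text
clock: 26.62
eef_pos: [498.5, -162.2, 153.5]
eef_rot: [-3.142, -0.0, 0.672]
wrist_force: [-0.1, 0.2, -2.0]
finger_gap: 16.9
```

Call:
{"fn": "play_rows", "kwargs": {
  "commands": [
    {"x": 0,"y": 0,"z": 0.0015,"wx": 0,"wy": 0,"wz": 0,"grip": 0.12},
    {"x": 0,"y": 0,"z": 0.0015,"wx": 0,"wy": 0,"wz": 0,"grip": 0.12}
  ]
}}

```text
clock: 26.88
eef_pos: [498.5, -162.2, 150.5]
eef_rot: [-3.142, -0.0, 0.672]
wrist_force: [0.1, 1.0, -1.7]
finger_gap: 17.4
```

Call:
{"fn": "play_rows", "kwargs": {
  "commands": [
    {"x": 0,"y": 0,"z": 0.0015,"wx": 0,"wy": 0,"wz": 0,"grip": 0.12},
    {"x": 0,"y": 0,"z": 0.001,"wx": 0,"wy": 0,"wz": 0,"grip": 0.12}
  ]
}}

```text
clock: 27.12
eef_pos: [498.4, -162.2, 148.0]
eef_rot: [-3.141, 0.0, 0.672]
wrist_force: [-0.0, 0.1, -0.8]
finger_gap: 17.6
```

Call:
{"fn": "play_rows", "kwargs": {
  "commands": [
    {"x": 0,"y": 0,"z": 0.001,"wx": 0,"wy": 0,"wz": 0,"grip": 0.12},
    {"x": 0,"y": 0,"z": 0.001,"wx": 0,"wy": 0,"wz": 0,"grip": 0.12}
  ]
}}

```text
clock: 27.38
eef_pos: [498.5, -162.2, 146.1]
eef_rot: [-3.142, 0.0, 0.672]
wrist_force: [-0.0, 0.8, -1.5]
finger_gap: 17.0
```

Base around 62.5, at rim level; continue with force watched.

Call:
{"fn": "play_rows", "kwargs": {
  "commands": [
    {"x": 0,"y": 0,"z": 0.001,"wx": 0,"wy": 0,"wz": 0,"grip": 0.12},
    {"x": 0,"y": 0,"z": 0.001,"wx": 0,"wy": 0,"wz": 0,"grip": 0.12}
  ]
}}

```text
clock: 27.62
eef_pos: [498.5, -162.2, 144.1]
eef_rot: [3.142, 0.0, 0.672]
wrist_force: [-0.1, -0.1, -1.0]
finger_gap: 17.6
```

Call:
{"fn": "play_rows", "kwargs": {
  "commands": [
    {"x": 0,"y": 0,"z": 0.001,"wx": 0,"wy": 0,"wz": 0,"grip": 0.12},
    {"x": 0,"y": 0,"z": 0.001,"wx": 0,"wy": 0,"wz": 0,"grip": 0.12}
  ]
}}

```text
clock: 27.88
eef_pos: [498.6, -162.2, 142.1]
eef_rot: [3.141, -0.0, 0.672]
wrist_force: [0.3, 0.3, -1.5]
finger_gap: 17.5
```

Call:
{"fn": "play_rows", "kwargs": {
  "commands": [
    {"x": 0,"y": 0,"z": 0.001,"wx": 0,"wy": 0,"wz": 0,"grip": 0.12},
    {"x": 0,"y": 0,"z": 0.001,"wx": 0,"wy": 0,"wz": 0,"grip": 0.12}
  ]
}}

```text
clock: 28.12
eef_pos: [498.5, -162.2, 140.1]
eef_rot: [3.141, -0.0, 0.672]
wrist_force: [1.4, 1.6, -0.4]
finger_gap: 17.4
```

Call:
{"fn": "play_rows", "kwargs": {
  "commands": [
    {"x": 0.0003,"y": 0,"z": 0.001,"wx": 0,"wy": 0,"wz": 0,"grip": 0.12},
    {"x": 0,"y": 0,"z": 0.001,"wx": 0,"wy": 0,"wz": 0,"grip": 0.12}
  ]
}}

```text
clock: 28.38
eef_pos: [498.7, -162.0, 138.0]
eef_rot: [-3.142, 0.0, 0.672]
wrist_force: [0.2, 0.4, -1.0]
finger_gap: 17.2
```

Call:
{"fn": "play_rows", "kwargs": {
  "commands": [
    {"x": 0,"y": 0,"z": 0.0015,"wx": 0,"wy": 0,"wz": 0,"grip": 0.12},
    {"x": 0,"y": 0,"z": 0.0015,"wx": 0,"wy": 0,"wz": 0,"grip": 0.12}
  ]
}}

```text
clock: 28.62
eef_pos: [498.7, -162.0, 135.0]
eef_rot: [-3.142, 0.0, 0.672]
wrist_force: [-0.2, 0.7, -0.3]
finger_gap: 17.1
```

Call:
{"fn": "play_rows", "kwargs": {
  "commands": [
    {"x": 0,"y": 0,"z": 0.002,"wx": 0,"wy": 0,"wz": 0,"grip": 0.12},
    {"x": 0,"y": 0,"z": 0.002,"wx": 0,"wy": 0,"wz": 0,"grip": 0.12}
  ]
}}

```text
clock: 28.88
eef_pos: [498.7, -162.0, 131.0]
eef_rot: [-3.142, 0.0, 0.672]
wrist_force: [-0.3, 1.2, -1.5]
finger_gap: 17.1
```

Call:
{"fn": "play_rows", "kwargs": {
  "commands": [
    {"x": 0,"y": 0,"z": 0.004,"wx": 0,"wy": 0,"wz": 0,"grip": 0.12},
    {"x": 0,"y": 0,"z": 0.004,"wx": 0,"wy": 0,"wz": 0,"grip": 0.12},
    {"x": 0,"y": 0,"z": 0.004,"wx": 0,"wy": 0,"wz": 0,"grip": 0.12}
  ]
}}

```text
clock: 29.25
eef_pos: [498.7, -162.0, 118.8]
eef_rot: [-3.142, -0.0, 0.672]
wrist_force: [0.3, 0.1, -1.1]
finger_gap: 17.1
```

Call:
{"fn": "play_rows", "kwargs": {
  "commands": [
    {"x": 0,"y": 0,"z": 0.004,"wx": 0,"wy": 0,"wz": 0,"grip": 0.12},
    {"x": 0,"y": 0,"z": 0.004,"wx": 0,"wy": 0,"wz": 0,"grip": 0.12},
    {"x": 0,"y": 0,"z": 0.004,"wx": 0,"wy": 0,"wz": 0,"grip": 0.12}
  ]
}}

```text
clock: 29.62
eef_pos: [498.7, -162.0, 106.9]
eef_rot: [3.142, -0.0, 0.672]
wrist_force: [0.4, 0.9, -0.8]
finger_gap: 17.3
```

Call:
{"fn": "play_rows", "kwargs": {
  "commands": [
    {"x": 0,"y": 0,"z": 0.004,"wx": 0,"wy": 0,"wz": 0,"grip": 0.12},
    {"x": 0,"y": 0,"z": 0.004,"wx": 0,"wy": 0,"wz": 0,"grip": 0.12},
    {"x": 0,"y": 0,"z": 0.003,"wx": 0,"wy": 0,"wz": 0,"grip": 0.12}
  ]
}}

```text
clock: 30.0
eef_pos: [498.7, -162.0, 95.9]
eef_rot: [-3.142, -0.0, 0.672]
wrist_force: [1.4, 1.9, -0.5]
finger_gap: 17.3
```

Call:
{"fn": "play_rows", "kwargs": {
  "commands": [
    {"x": 0,"y": 0,"z": 0.002,"wx": 0,"wy": 0,"wz": 0,"grip": 0.12},
    {"x": 0,"y": 0,"z": 0.002,"wx": 0,"wy": 0,"wz": 0,"grip": 0.12}
  ]
}}

```text
clock: 30.25
eef_pos: [498.8, -162.0, 92.1]
eef_rot: [3.142, -0.0, 0.672]
wrist_force: [0.6, 2.2, -0.9]
finger_gap: 17.3
```

Call:
{"fn": "play_rows", "kwargs": {
  "commands": [
    {"x": 0,"y": 0,"z": 0.001,"wx": 0,"wy": 0,"wz": 0,"grip": 0.12},
    {"x": 0,"y": 0,"z": 0,"wx": 0,"wy": 0,"wz": 0,"grip": 0.12}
  ]
}}

```text
clock: 30.5
eef_pos: [498.7, -162.0, 91.0]
eef_rot: [-3.142, 0.0, 0.672]
wrist_force: [0.8, 1.0, -2.2]
finger_gap: 17.5
```

Call:
{"fn": "play_rows", "kwargs": {
  "commands": [
    {"x": 0,"y": 0,"z": 0.001,"wx": 0,"wy": 0,"wz": 0,"grip": 0.12},
    {"x": 0,"y": 0,"z": 0,"wx": 0,"wy": 0,"wz": 0,"grip": 0.12}
  ]
}}

```text
clock: 30.75
eef_pos: [498.7, -162.0, 90.1]
eef_rot: [3.141, -0.0, 0.672]
wrist_force: [1.0, 2.0, -0.1]
finger_gap: 17.4
```

Call:
{"fn": "play_rows", "kwargs": {
  "commands": [
    {"x": 0,"y": 0,"z": 0.0005,"wx": 0,"wy": 0,"wz": 0,"grip": 0.12},
    {"x": 0,"y": 0,"z": 0,"wx": 0,"wy": 0,"wz": 0,"grip": 0.12}
  ]
}}

```text
clock: 31.0
eef_pos: [498.9, -162.1, 90.0]
eef_rot: [3.141, -0.0, 0.672]
wrist_force: [1.2, 1.8, 4.1]
finger_gap: 17.6
```

Floor felt at TCP z = 90. Release, rise and look.

Call:
{"fn": "play_rows", "kwargs": {
  "commands": [
    {"x": 0,"y": 0,"z": 0,"wx": 0,"wy": 0,"wz": 0,"grip": 0.24},
    {"x": 0,"y": 0,"z": 0,"wx": 0,"wy": 0,"wz": 0,"grip": 0.34},
    {"x": 0,"y": 0,"z": 0,"wx": 0,"wy": 0,"wz": 0,"grip": 0.34},
    {"x": 0,"y": 0,"z": -0.02,"wx": 0,"wy": 0,"wz": 0,"grip": 0.34},
    {"x": 0,"y": 0,"z": -0.04,"wx": 0,"wy": 0,"wz": 0,"grip": 0.34},
    {"x": 0,"y": 0,"z": -0.05,"wx": 0,"wy": 0,"wz": 0,"grip": 0.34},
    {"x": -0.05,"y": 0,"z": 0,"wx": 0,"wy": 0,"wz": 0,"grip": 0.34},
    {"x": -0.05,"y": 0,"z": 0,"wx": 0,"wy": 0,"wz": 0,"grip": 0.34},
    {"x": -0.05,"y": 0,"z": 0,"wx": 0,"wy": 0,"wz": 0,"grip": 0.34},
    {"x": 0,"y": 0,"z": 0,"wx": 0,"wy": 0,"wz": 0,"grip": 0.34}
  ]
}}

```text
clock: 32.25
eef_pos: [379.6, -256.8, 199.8]
eef_rot: [3.141, 0.0, 0.668]
wrist_force: [1.3, 0.7, 0.9]
finger_gap: 32.2
```

```bash
python3 - <<'E'
from h import *
np.set_printoptions(suppress=True,precision=1)
ps,_=shot("side","side13");pt,d=shot("top","top13")
zoom(ps,250,100,160,200,3,"side13z");zoom(pt,190,140,240,120,3.3,"top13z")
X=cloud("top",d)
for i in blobs(pt,(340,180,70,70),0,30):
    u,v,w,h,_=i[1];q=X[v:v+h,u:u+w,2]; r=ray("top",*i[0],104)+[1.1,.3,0]
    print(i[0], r, "r",np.hypot(*(r[:2]-[535.5,-132.5])),"top z",np.percentile(q,85))
for i in blobs(ps,(310,115,70,60),0,40): print("side",i)
print(manip.read_state()["clock"])
E
```

```text
[371.  217.8] [ 528.6 -118.5  104. ] r 15.648275957701234 top z 77.896956244785
[385.4 195.8] [ 579.2 -150.4  104. ] r 47.198834504406484 top z 125.76909600578189
[364.7 198.3] [ 572.4 -103.7  104. ] r 46.833772315410485 top z 125.83595988833174
[397.9 212.7] [ 541.6 -178.7  104. ] r 46.56079788120566 top z 125.55199995440564
[377.4 214.6] [ 536.3 -132.6  104. ] r 0.762353199522608 top z 125.10574618696486
[356.7 218.3] [526.8 -86.2 104. ] r 47.09155148829449 top z 125.6928917060527
[390.7 231.6] [ 498.7 -162.8  104. ] r 47.61191711975609 top z 125.56383879457418
[370.  234.6] [ 491.  -116.6  104. ] r 47.24121899797721 top z 125.86063963752
side (array([345. , 147.8]), array([341, 128,  10,  40, 252], dtype=int32))
side (array([329.9, 146.2]), array([326, 132,   9,  28, 170], dtype=int32))
side (array([360. , 148.3]), array([356, 135,   9,  28, 173], dtype=int32))
side (array([369.2, 166.7]), array([363, 154,  10,  21,  42], dtype=int32))
side (array([319.7, 167.8]), array([316, 158,  11,  17,  44], dtype=int32))
32.35
```

View pics/top13z.png

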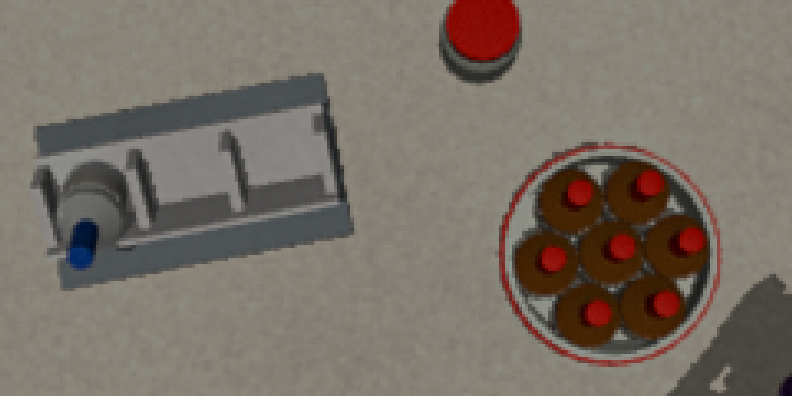

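View pics/side13z.png

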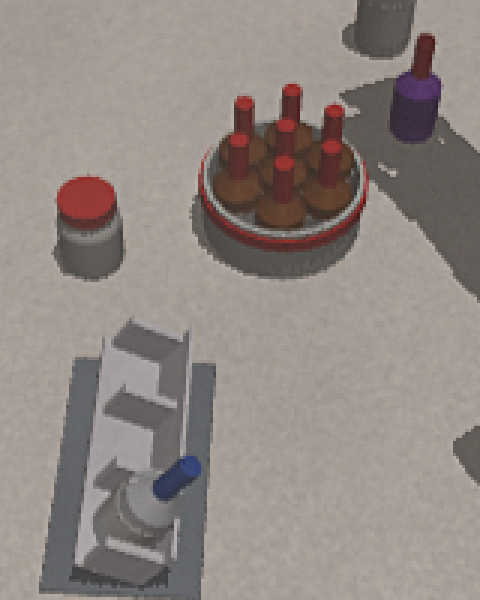

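```bash
python3 -c "
from cell import manip
print(manip.sign_off(), manip.read_state()['clock'])"
```

```text
the job is handed in; nothing more can be done
the job is handed in; nothing more can be done
```

The two red-capped flasks from the rack are in the tub with the other five, packed as a honeycomb, and the job was handed in after about 32.4 s. `sign_off` reports no verdict, so the result rests on my own checks.

**What I did:**
- I gripped two of the wall flasks by their caps, lifted each about 2 mm and moved each about 24 mm round the wall, which left two opposite gaps.
- I drew each new flask out of the rack along its own axis and stood it upright. I then lowered it slowly into its gap, watching the wrist force until it reached the floor.
- Side forces while lowering stayed around 1–2 N. The floor contact read about 18 N for the first flask and 4 N for the second. The contact between flasks was not measured directly.

**Last checks, from the final top and side pictures:**
- All seven cap tops are within 1 mm of the same height, at 125.1–125.9 mm against 126 mm expected for a flask on the floor.
- The centre flask is 0.8 mm off the tub's axis. The other six are 46.6–47.6 mm from it, against the 53 mm limit.
- All seven look upright in both views; I did not measure the tilt separately.
- The blue-capped flask, jar, wash bottle and purple look-alike look unmoved where those pictures show them. The beaker was outside the final crops, but the arm never went near it.
- The arm was clear, with the gripper about 200 mm up beside the tub.

**Disagreements:**
- The top camera read about 1 mm off in x compared with the gripped flasks, and I corrected for that. Heights triangulated from both cameras came out about 2 mm high.
- The last flask's measured 47.6 mm is 0.1 mm past the 47.5 mm the wall allows, which is within measurement error.

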